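Zero the gauge on a putter head, then show its sole to the inspection camera

TASK

While the putter head is still seated in the gauge, turn the gauge's knob until its red pointer reads zero (the green mark). Then lift the head out and hold it in the air 120 mm in front of the tilted inspection camera's lens, centred on its line of sight, the sole facing the lens squarely and the head's length along the long side of the camera housing (either way round), and finish still holding it there with the gauge left at zero. Do not touch the camera, and leave the tub, bottle and screwdriver where they are.

Things in the scene. Friction and masses are not known exactly. Their poses are not given: they have to be found in the camera images.
- gauge: Fixed gauge on either side of the bench. Dark base plate 110 x 285 x 8 mm (x, y, z); origin on the bench, z up. At y -62 mm the teal nest with the putter head; at y +95 mm a round red dial case, diameter 100 mm, white face 56 mm above the bench, black marks every 0.2 rad, larger green zero mark at its -x side. A brass plunger (looks only) joins them, 47 mm up, clear of the grasp.
- nest (a point): Centre of the nest's seat, 32 mm above the bench: the head's origin rests here, its length along gauge y. Two supports 36 mm wide (x) carry the head beyond 32 mm either side of centre, with lips 8 mm high and 2 mm play; between them 64 mm are open 24 mm down to the base plate, so fingers can close along gauge x on the middle of the head. It lifts straight up.
- zero_knob (a joint): Knob angle, rad: 0 = red pointer at the green mark (along gauge -x), positive counterclockwise from above. Starts at 0.6 to 1.35, so turn it clockwise; travel -2.2 to 2.2, stays where left (0.03 N m). Grip: silver upright bar 40 long, 12 wide, 26 mm high, on the axis, over a flat black disc; its length lies along the pointer, red line on the pointer's half of its top, 85 mm above the bench.
- knob_grip (a point): On the knob's vertical axis, 4 mm below the top of its bar, 81 mm above the bench (the disc under the bar is at 60 mm).
- putter_head: Loose steel putter head, 0.24 to 0.44 kg: bar 22 (x) x 108 (y, length) x 26 mm (z), hosel stub of diameter 13 mm rising to 46 mm above the sole at y -43 mm. Origin: centre of the sole (underside, two brass weights); z from sole to top. Grasp the middle across the 22 mm, about 15 mm above the sole. Starts seated in the nest, axes along the gauge's.
- camera_stand: Fixed stand of the inspection camera, on the side of the bench opposite the gauge: dark base 130 x 110 x 10 mm centred 45 mm along +x from the origin, two aluminium cheeks. Origin on the bench, z up, x roughly away from the robot.
- lens: Camera on the stand: blue housing 46 x 80 x 42 mm, round black lens, white ring. Origin: centre of the lens glass, 100 mm above the bench, 50 mm along stand +x. z: line of sight, out of the lens, up and leaning 30 deg from vertical to stand -x. y: level, along the 80 mm side (yellow marks). Bring the head's origin to z 120 mm on this axis, head z along lens z, head y along lens y (either way).
- tub: White tub, diameter 72 mm, 75 mm high, origin under its centre. Bystander.
- solvent_bottle: Grey bottle with red cap, diameter 52 mm, 140 mm high, origin under its centre. Bystander.
- screwdriver: Screwdriver lying on the bench, between the robot and the work, roughly across it. Bystander.
Not all that is in view belongs to the job. There is more than one size of the putter_head; the one meant has the size given above.

How it is judged:
By the outcome, as a careful person would: the job done as asked, in the order asked, and still so for the second after the job is handed in, while the arm keeps its last pose, push and grip.
It also fails if it takes over 54 s, if anything falls off the work surface, if the arm or the gripper's body presses on something with over 40 N, if the wrist force passes 120 N, or if a joint passes its speed limit or range.

ROBOT

A 7-joint arm with a two-finger parallel gripper is mounted at the origin on the work surface. World frame = base frame: x ahead of the robot, y to its left, z up, the work surface at z = 0. Lengths are in m, angles in rad, forces in N, time in s.
With the tool pointing down it reaches from about 0.4 to 0.75 m from the base axis. Payload 19.5 kg.
Tool frame: the origin (TCP) lies where the fingers leave the gripper's body, on its centre line; the fingertips stand 73 mm ahead of it and the grasp point (between the pads) lies 54 mm ahead of it; z points along the fingers, x is the direction in which the jaws open and shut, and the axes are right-handed (so a half turn about z gives the same grasp; the last joint's range is limited). The gripper opens to 85 mm and grips with 20 to 120 N. Pads are 22 mm wide; open, the fingers measure 114 mm over their backs; the gripper's body (76 mm by 85 mm) begins 54 mm behind the grasp point. The pads swing forward as they close: fully open they stand 13 mm farther back than shut.
Start: joints at [-1.228, 0.707, -0.028, 1.485, 0.022, 0.951, -0.075], TCP at [0.216, 0.533, 0.304] pointing down, gripper open.
Joint ranges: [-2.71, 2.71], [-0.32, 2.16], [-1.57, 1.52], [0, 2.45], [-1.46, 4.6], [0, 2.02], [-2.83, 2.83]. Speed limits (rad/s): [1.89, 1.89, 2.57, 2.57, 3.01, 3.01, 3.01].

INTERFACE

Orientations are given as a rotation vector (axis times angle).
In Python, from plant import ctrl gives the robot as it stands. The module is installed in compiled form; this text tells all that it offers.
- The arm moves only by the tool step_arm, never from a script. Its argument "steps" is one flat list of numbers, 4 for each row, row after row: the shift along the tool's x, y, z in mm, then the turn about the tool's z in degrees. In form: [tx, ty, tz, roll, tx, ty, tz, roll, ...]. A call has exactly 5 rows; each row shifts and turns the commanded pose from where the row before left it, along the tool's axes as they then stand; what a row does not reach is not made up. A row lasts 1/12 s, in which the tool goes at most 41.7 mm and 7.16 degrees, less where a joint would pass 70% of its speed; a pose out of reach is approached as far as the arm can. A call is refused whole if a number of a shift passes 41.7 or a number of a turn 7.16, either way. A call with a gripper value outside its range is refused whole. "gripper" is the opening, from 0 (shut) to 1 (fully open), set as the call begins (left out, the last holds). The fingers move at their own pace and stop on an object; "force" is the grip in N (left out, the last holds). Time passes only in rows, so rows that do not move let the fingers close, or fill a call up. It gives the time, the measured TCP pose, the force and the opening at its end, in the units of the state.
- ctrl.get_obs(): the state, without advancing time (a new reading comes with each control period).
- ctrl.capture(name): name is "scene" or "top" or "wrist"; returns the picture (480x640x3 uint8, blue, green, red); there is no depth.
- ctrl.get_calibration(name): a dict with "fx", "fy", "cx", "cy" (pixels), "rvec" (rotation vector, rad) and "tvec" (3), from world to camera coordinates, as OpenCV has them. Camera axes: x right, y down, z forward; pixel columns grow to the right and rows downward; lengths in m; the calibration is good to about 2 mm. A picture is of the moment at which its call begins: read the wrist's pose just before it. get_calibration takes no time and is no camera call; for the wrist camera it gives the pose at the moment of the call.
- ctrl.hand_in(): hands the job in, once; it reports no verdict.
The state is a dict: "time": time; "joint_pos": joint angles; "qvel": joint speeds; "tau": joint torques, N m; "tcp_pos": TCP position; "eef_rot": TCP orientation; "wrist_force": force on the tool from outside, world axes, zero at the start; "wrist_torque": the same for the moment, N m; "grip_width": finger opening in m.
Only numpy, scipy, OpenCV 4.12 (cv2) and the standard library are available. Lean on these libraries where they do the work, as an engineer would, in place of code of your own. Each camera call takes 0.05 s, during which the arm holds its last target.

## Working session

There is one attempt and no reset: what is moved stays moved. The work goes in short steps, Python scripts to look and compute and a tool call to move; the robot and the scene stay as the last step left them, time stands still between calls to the robot, and variables do not carry over. Pictures are saved under pics/ and viewed, and the job is handed in when it is done.

Besides the shell and the picture viewer there is one more tool, called after "Call:" as name(argument=value, ...), one argument or row to a line, values as JSON. step_arm: Moves the arm, as the interface text tells. Its arguments: {"type":"object","properties":{"steps":{"type":"array","items":{"type":"number"}},"gripper":{"type":"number"},"force":{"type":"number"}},"required":["steps"]}

```bash
mkdir -p pics; ls; python3 - <<'E'
from plant import ctrl
import cv2
o=ctrl.get_obs()
print(o)
for n in ("scene","top","wrist"):
    print(n,ctrl.get_calibration(n))
    cv2.imwrite(f"pics/{n}0.png",ctrl.capture(n))
E
```

```text
pics
{'time': 0.0, 'joint_pos': array([-1.2277367 ,  0.70708262, -0.02761123,  1.48499251,  0.02198479,
        0.95090221, -0.07550717]), 'qvel': array([-4.63703611e-04,  3.84995734e-05, -3.24623092e-04, -8.74682009e-04,
       -1.84753721e-04, -4.34451612e-04, -9.73198854e-04]), 'tau': array([ 6.46233875e-04, -8.83209372e+01,  1.23487025e+00, -2.36169094e+01,
        1.68912392e-02,  6.56330521e-03,  1.25023320e-05]), 'tcp_pos': array([0.21574775, 0.53279154, 0.3034407 ]), 'eef_rot': array([ 2.60468756e+00,  1.75535407e+00, -1.38663738e-03]), 'wrist_force': array([-0.48230303,  0.24106378,  0.91818203]), 'wrist_torque': array([-0.01075168,  0.06960241,  0.00994746]), 'grip_width': 0.0854100269688934}
scene {'fx': 488.01760939806996, 'fy': 488.01760939806996, 'cx': 323.7437941530552, 'cy': 243.86751091744102, 'rvec': array([ 1.89472066,  1.9499669 , -0.55720591]), 'tvec': array([ 0.08341702, -0.45822197,  1.2942976 ])}
top {'fx': 513.6986933347591, 'fy': 513.6986933347591, 'cx': 319.66671293155537, 'cy': 235.80179591721856, 'rvec': array([ 2.17822797, -2.16241022,  0.10465344]), 'tvec': array([-0.06158866,  0.57287151,  1.27353584])}
wrist {'fx': 432.35789244471033, 'fy': 432.35789244471033, 'cx': 327.8671099306667, 'cy': 239.89823068581703, 'rvec': array([-2.40780206, -1.62412002, -0.22522388]), 'tvec': array([-0.57565283, -0.03596484,  0.37709914])}
```

View pics/scene0.png

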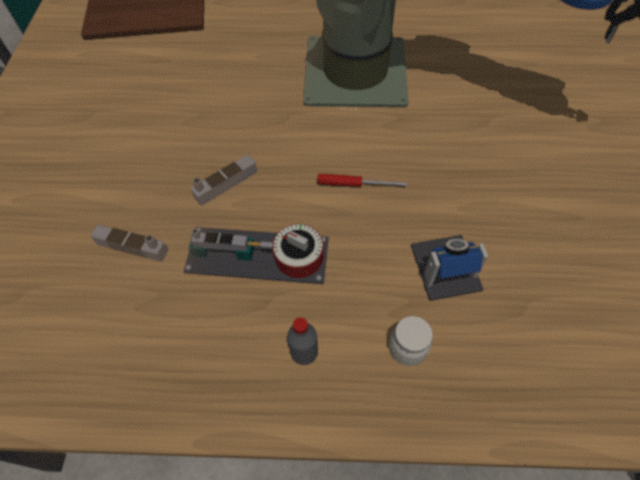

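View pics/top0.png

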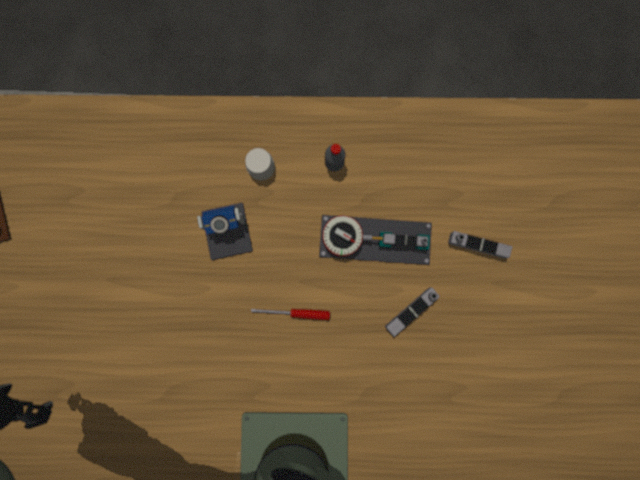

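View pics/wrist0.png

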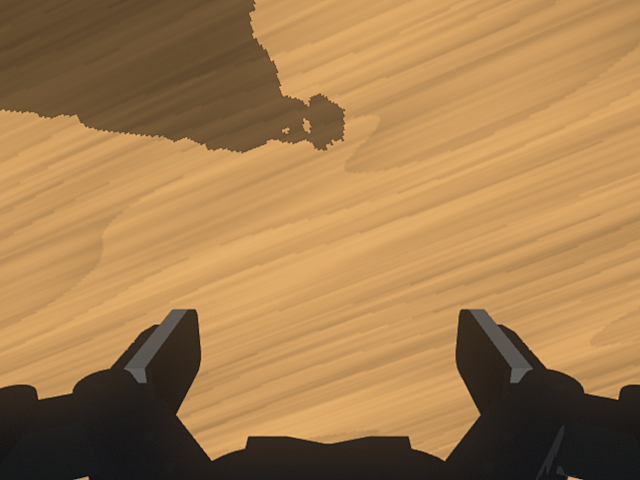

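The three heads in the top view are the gauge head at ~(405,241), a loose one at ~(480,246) and another at ~(411,312). The seated one, dark-blue/teal nest, fits "starts seated in the nest". I'll confirm it in an enlarged crop and measure the poses.

```bash
python3 - <<'E'
import cv2
t=cv2.imread("pics/top0.png")
c=t[205:275,310:450]; cv2.imwrite("pics/topg.png",cv2.resize(c,None,fx=5.7,fy=5.7,interpolation=cv2.INTER_CUBIC))
c=t[195:270,190:265]; cv2.imwrite("pics/topc.png",cv2.resize(c,None,fx=8,fy=8,interpolation=cv2.INTER_CUBIC))
s=cv2.imread("pics/scene0.png")
c=s[215:290,180:335]; cv2.imwrite("pics/sceneg.png",cv2.resize(c,None,fx=5,fy=5,interpolation=cv2.INTER_CUBIC))
c=s[225:305,400:500]; cv2.imwrite("pics/scenec.png",cv2.resize(c,None,fx=7,fy=7,interpolation=cv2.INTER_CUBIC))
E
```

```text
(no output)
```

View pics/topg.png

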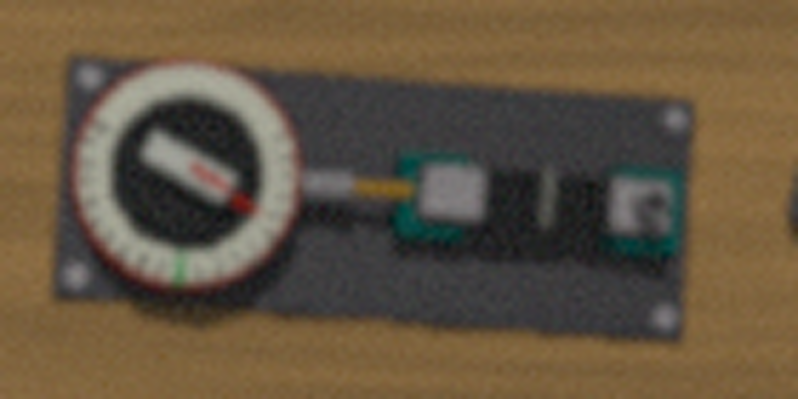

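View pics/topc.png

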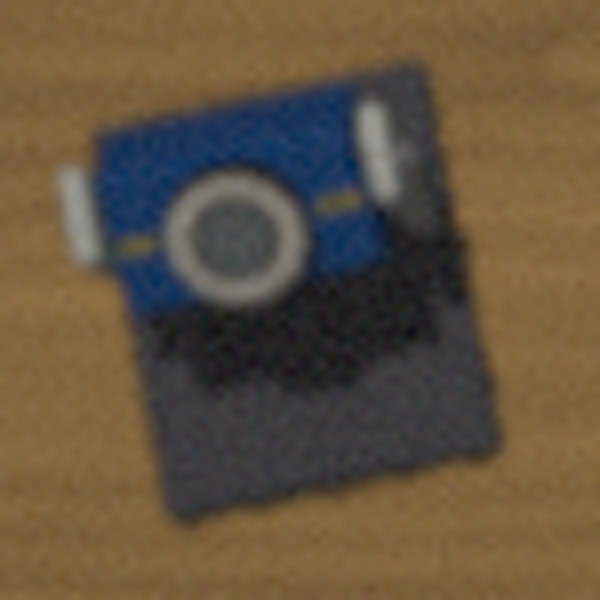

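View pics/sceneg.png

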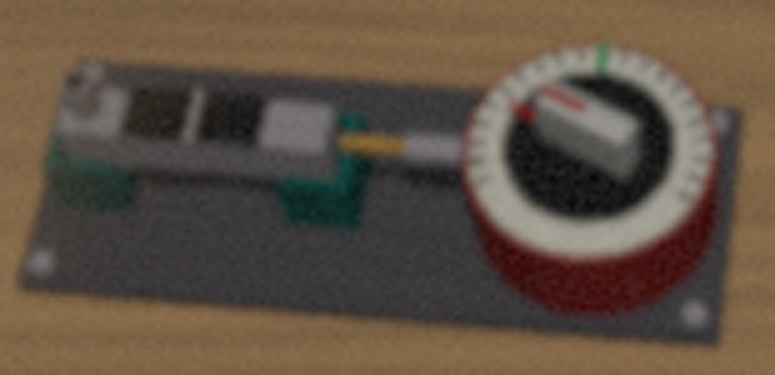

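View pics/scenec.png

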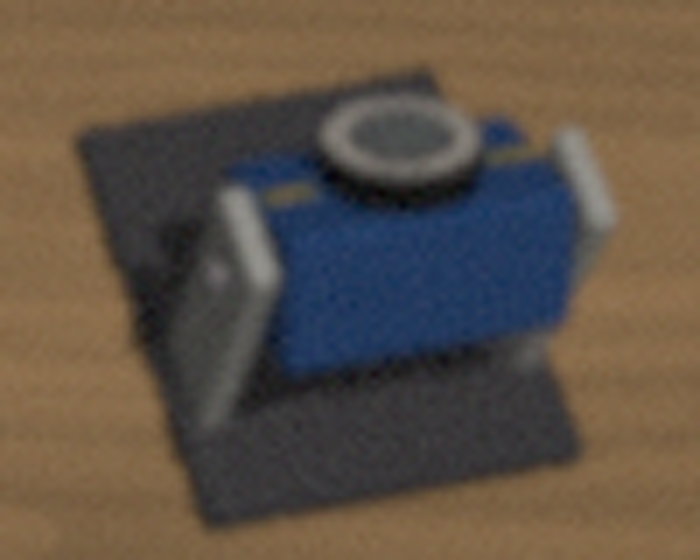

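The seated head (top ~(382–428, 241)) measures about 46 px, roughly 108 mm at its height. Its hosel is at the -y end, so it is the right one. The pointer sits between the green mark and -y. Next I'll fit the gauge and stand poses.

```bash
cat > h.py <<'E'
import numpy as np, cv2
from scipy.optimize import least_squares
from scipy.spatial.transform import Rotation as R
def proj(c,P):
    K=np.array([[c['fx'],0,c['cx']],[0,c['fy'],c['cy']],[0,0,1]])
    return cv2.projectPoints(np.asarray(P,float).reshape(-1,1,3),np.asarray(c['rvec']),np.asarray(c['tvec']),K,None)[0].reshape(-1,2)
def full(c,off,f): return (np.asarray(c,float)+.5)/f-.5+np.asarray(off)
def fit(obs,x0):
    # obs: list of (calib, pts3 local mm, pix)
    def T(p,P):
        P=np.asarray(P,float)/1000; cs,s=np.cos(p[2]),np.sin(p[2])
        return np.c_[p[0]+cs*P[:,0]-s*P[:,1],p[1]+s*P[:,0]+cs*P[:,1],P[:,2]]
    res=lambda p: np.concatenate([(proj(c,T(p,P))-px).ravel() for c,P,px in obs])
    r=least_squares(res,x0,loss='soft_l1'); return r.x,res(r.x).reshape(-1,2)
E
python3 - <<'E'
from h import *
from plant import ctrl
ct,cs=ctrl.get_calibration("top"),ctrl.get_calibration("scene")
G=[[55,142.5,8],[55,-142.5,8],[-55,-142.5,8],[-55,142.5,8],[0,95,56]]
gt=full([[70,57],[692,100],[680,340],[55,297],[187,174]],(310,205),5.7)
Gs=[[-55,-142.5,8],[-55,142.5,8],[55,142.5,8],[55,-142.5,8]]
gs=full([[82,62],[742,108],[716,343],[22,290]],(180,215),5)
for name,o in (("both",[(ct,G,gt),(cs,Gs,gs)]),("top",[(ct,G,gt)]),("scene",[(cs,Gs,gs)])):
    p,r=fit(o,[.55,-.2,0]); print(name,p.round(4),r.round(1).tolist())
S=[[-20,55,10],[-20,-55,10],[110,-55,10],[50,0,100]]
st=full([[175,522],[497,455],[425,65],[235,236]],(190,195),8)
Ss=[[-20,-55,10],[-20,55,10],[110,55,10],[110,-55,10],[50,0,100]]
ss=full([[80,140],[430,70],[578,455],[207,522],[400,135]],(400,225),7)
for name,o in (("both",[(ct,S,st),(cs,Ss,ss)]),("top",[(ct,S,st)]),("scene",[(cs,Ss,ss)])):
    p,r=fit(o,[.55,.2,0]); print(name,p.round(4),r.round(1).tolist())
E
```

```text
both [ 0.5683 -0.2012 -0.0603] [[-0.1, -0.5], [1.0, -0.7], [1.1, -0.2], [-0.4, -0.2], [-3.0, -0.5], [-0.8, -0.8], [0.9, -0.4], [1.2, -0.4], [-1.3, -0.7]]
top [ 0.5672 -0.2013 -0.0611] [[-0.1, -0.1], [1.0, -0.2], [1.1, 0.3], [-0.4, 0.2], [-3.0, -0.1]]
scene [ 0.5695 -0.2011 -0.0596] [[-0.9, -0.3], [0.9, 0.0], [1.3, 0.1], [-1.4, -0.1]]
both [0.5433 0.1713 0.216 ] [[-0.6, -0.2], [1.3, -0.7], [0.5, -1.1], [1.0, 0.3], [-0.4, -2.1], [0.8, -0.7], [1.6, -0.2], [-0.1, -0.0], [0.1, 0.3]]
top [0.5422 0.1731 0.2108] [[-1.4, 0.1], [0.5, -0.2], [0.0, -0.6], [0.3, 0.7]]
scene [0.5442 0.1703 0.2207] [[-0.8, -1.6], [0.3, -0.4], [1.3, 0.0], [-0.2, 0.5], [-0.3, 0.6]]
```

```bash
python3 - <<'E'
from h import *
from plant import ctrl
def W(p,P):
    P=np.asarray(P,float)/1000; c,s=np.cos(p[2]),np.sin(p[2])
    return np.c_[p[0]+c*P[:,0]-s*P[:,1],p[1]+s*P[:,0]+c*P[:,1],P[:,2]]
g=[.5683,-.2012,-.0603]
for n in("top","scene"):
    c=ctrl.get_calibration(n); Rm=R.from_rotvec(c['rvec']).as_matrix(); print(n,"campos",(-Rm.T@c['tvec']).round(3),"axis",Rm[2].round(3))
a=np.linspace(0,2*np.pi,60)
sets=[[[55,142.5,8],[55,-142.5,8],[-55,-142.5,8],[-55,142.5,8],[55,142.5,8]],
 np.c_[50*np.cos(a),95+50*np.sin(a),56+0*a],
 [[11,-62-54,58],[11,-8,58],[-11,-8,58],[-11,-116,58],[11,-116,58]]]
for n,off,f,sh in (("top",(310,205),5.7,(399,798)),("scene",(180,215),5,(375,775))):
    im=cv2.imread("pics/topg.png" if n=="top" else "pics/sceneg.png"); c=ctrl.get_calibration(n)
    for s in sets:
        q=(proj(c,W(g,s))-off+.5)*f-.5
        cv2.polylines(im,[q.round().astype(int)],False,(255,255,0),1)
    cv2.imwrite(f"pics/ov_{n}.png",im)
E
```

```text
top campos [ 0.446 -0.06   1.323] axis [ 0.098  0.002 -0.995]
scene campos [ 1.063 -0.037  0.872] axis [-0.517 -0.028 -0.856]
```

View pics/ov_top.png

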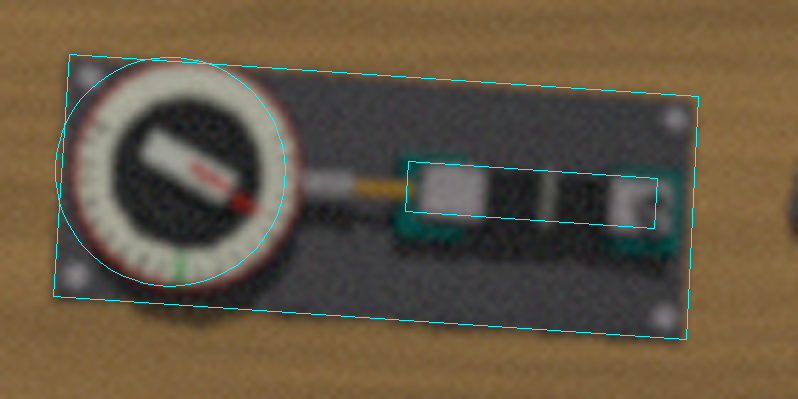

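View pics/ov_scene.png

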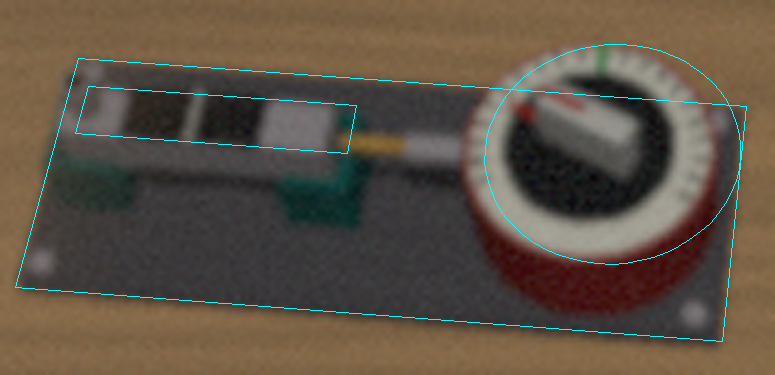

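```bash
cat >> h.py <<'E'
def W(p,P):
    P=np.asarray(P,float).reshape(-1,3)/1000; c,s=np.cos(p[2]),np.sin(p[2])
    return np.c_[p[0]+c*P[:,0]-s*P[:,1],p[1]+s*P[:,0]+c*P[:,1],P[:,2]]
def campose(c):
    Rm=R.from_rotvec(c['rvec']).as_matrix(); return -Rm.T@c['tvec'],Rm
def toolinfo(o):
    M=R.from_rotvec(o['eef_rot']).as_matrix()
    print("t",round(o['time'],2),"tcp",(o['tcp_pos']*1000).round(1),"x_az",round(np.degrees(np.arctan2(M[1,0],M[0,0])),2),"z",M[:,2].round(4),"q",o['joint_pos'].round(3),"F",o['wrist_force'].round(1),"w",round(o['grip_width']*1000,1)); return M
def plan(o,target,roll,maxs=40,maxr=7):
    """target TCP world m, roll deg about tool z (+cw from above). rows of [tx,ty,tz,roll] mm"""
    p=o['tcp_pos'].copy(); M=R.from_rotvec(o['eef_rot']).as_matrix()
    d=(np.asarray(target)-p)*1000
    n=int(max(np.ceil(np.abs(d).max()/maxs),np.ceil(np.linalg.norm(d)/maxs),np.ceil(abs(roll)/maxr),1))
    n=int(np.ceil(n/5)*5); out=[]
    q=p*1000; T=np.asarray(target)*1000
    for i in range(n):
        s=M.T@((T-q)/(n-i)); s=s.round(1); q=q+M@s
        out.append(s.tolist()+[round(roll/n,2)]); M=M@R.from_rotvec([0,0,np.radians(round(roll/n,2))]).as_matrix()
    for i in range(0,n,5): print(sum(out[i:i+5],[]))
    print("end",q.round(1))
E
python3 - <<'E'
from h import *
from plant import ctrl
o=ctrl.get_obs(); M=toolinfo(o); c=ctrl.get_calibration("wrist"); p,Rm=campose(c)
print("cam in tool mm",(M.T@(p-o['tcp_pos'])*1000).round(1),"axis in tool",(M.T@Rm[2]).round(3),"right",(M.T@Rm[0]).round(3))
E
```

```text
t 0.15 tcp [215.8 532.8 303.6] x_az 67.95 z [-2.e-04 -8.e-04 -1.e+00] q [-1.228  0.707 -0.028  1.485  0.022  0.951 -0.076] F [-0.4 -0.8 -0.7] w 85.1
cam in tool mm [  0.7 -68.6 -69.1] axis in tool [0.001 0.272 0.962] right [ 1.    -0.001 -0.001]
```

```bash
python3 - <<'E'
from h import *
from plant import ctrl
o=ctrl.get_obs(); plan(o,[.55,-.21,.29],103)
E
```

```text
[-22.5, 23.5, 0.6, 4.12, -20.8, 25.1, 0.6, 4.12, -18.9, 26.5, 0.6, 4.12, -17.0, 27.8, 0.6, 4.12, -14.9, 29.0, 0.6, 4.12]
[-12.8, 30.0, 0.6, 4.12, -10.6, 30.8, 0.5, 4.12, -8.4, 31.5, 0.6, 4.12, -6.1, 32.0, 0.5, 4.12, -3.8, 32.4, 0.6, 4.12]
[-1.4, 32.5, 0.5, 4.12, 0.9, 32.6, 0.6, 4.12, 3.2, 32.4, 0.5, 4.12, 5.6, 32.1, 0.6, 4.12, 7.9, 31.6, 0.5, 4.12]
[10.1, 31.0, 0.6, 4.12, 12.3, 30.2, 0.5, 4.12, 14.4, 29.2, 0.6, 4.12, 16.5, 28.1, 0.5, 4.12, 18.5, 26.8, 0.6, 4.12]
[20.4, 25.4, 0.5, 4.12, 22.1, 23.9, 0.6, 4.12, 23.8, 22.3, 0.5, 4.12, 25.3, 20.5, 0.6, 4.12, 26.8, 18.6, 0.5, 4.12]
end [ 550. -210.  290.]
```

Call:
step_arm(
  steps=[-22.5,23.5,0.6,4.1,-20.8,25.1,0.6,4.1,-18.9,26.5,0.6,4.1,-17.0,27.8,0.6,4.1,-14.9,29.0,0.6,4.1],
)

```text
time: 0.57
tcp_pos: [0.283, 0.3829, 0.3008]
eef_rot: [2.878, 1.259, -0.0]
wrist_force: [0.4, 0.5, 0.1]
grip_width: 0.0856
```

Call:
step_arm(
  steps=[-12.8,30,0.6,4.1,-10.6,30.8,0.6,4.1,-8.4,31.5,0.6,4.1,-6.1,32,0.6,4.1,-3.8,32.4,0.6,4.1],
)

```text
time: 0.98
tcp_pos: [0.3502, 0.2345, 0.2979]
eef_rot: [3.056, 0.727, 0.0]
wrist_force: [1.3, -0.9, -0.1]
grip_width: 0.0855
```

Call:
step_arm(
  steps=[-1.4,32.5,0.5,4.1,0.9,32.6,0.6,4.1,3.2,32.4,0.5,4.1,5.6,32.1,0.6,4.1,7.9,31.6,0.5,4.1],
)

```text
time: 1.4
tcp_pos: [0.4178, 0.0862, 0.2952]
eef_rot: [3.137, 0.171, -0.0]
wrist_force: [1.3, 0.4, 0.3]
grip_width: 0.085
```

Call:
step_arm(
  steps=[10.1,31.0,0.6,4.1,12.3,30.2,0.5,4.1,14.4,29.2,0.6,4.1,16.5,28.1,0.5,4.1,18.5,26.8,0.6,4.1],
)

```text
time: 1.82
tcp_pos: [0.4855, -0.0621, 0.2924]
eef_rot: [3.117, -0.39, -0.0]
wrist_force: [0.1, 0.3, 0.0]
grip_width: 0.0851
```

Call:
step_arm(
  steps=[20.4,25.4,0.5,4.1,22.1,23.9,0.6,4.1,23.8,22.3,0.5,4.1,25.3,20.5,0.6,4.1,26.8,18.6,0.5,4.1],
)

```text
time: 2.23
tcp_pos: [0.5535, -0.21, 0.2896]
eef_rot: [-2.998, 0.938, 0.001]
wrist_force: [-0.2, 0.1, -0.9]
grip_width: 0.0854
```

```bash
python3 - <<'E'
from h import *
from plant import ctrl
import json
o=ctrl.get_obs(); toolinfo(o)
c=ctrl.get_calibration("wrist"); im=ctrl.capture("wrist"); cv2.imwrite("pics/w1.png",im)
json.dump({k:(v.tolist() if hasattr(v,'tolist') else v) for k,v in c.items()},open("w1.json","w")); toolinfo(ctrl.get_obs())
E
```

```text
t 2.23 tcp [ 553.5 -210.   289.6] x_az -34.74 z [-4.e-04  1.e-04 -1.e+00] q [ 0.138  0.778  0.36   1.446 -0.304  0.973 -0.032] F [-0.2  0.1 -0.9] w 85.4
t 2.28 tcp [ 554.3 -215.6  289.2] x_az -35.31 z [-2.0e-04 -3.5e-03 -1.0e+00] q [ 0.144  0.783  0.365  1.437 -0.304  0.976 -0.034] F [-0.1 -8.5 -1. ] w 85.7
```

View pics/w1.png

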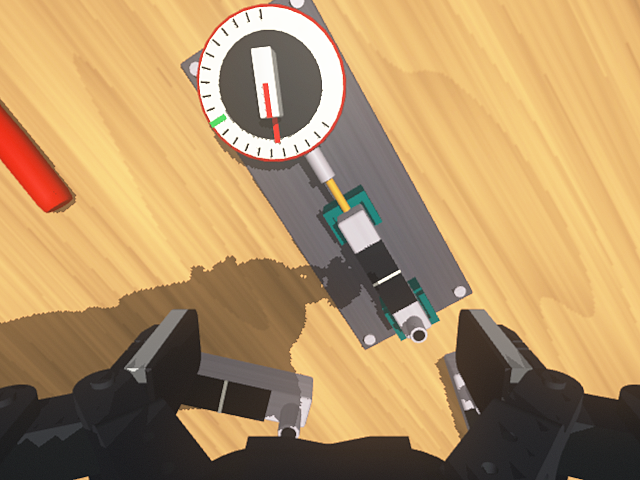

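```bash
python3 - <<'E'
import cv2
t=cv2.imread("pics/w1.png")
cv2.imwrite("pics/w1a.png",cv2.resize(t[0:170,180:360],None,fx=3.5,fy=3.5,interpolation=cv2.INTER_CUBIC))
cv2.imwrite("pics/w1b.png",cv2.resize(t[170:350,310:480],None,fx=3.3,fy=3.3,interpolation=cv2.INTER_CUBIC))
E
```

```text
(no output)
```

View pics/w1a.png

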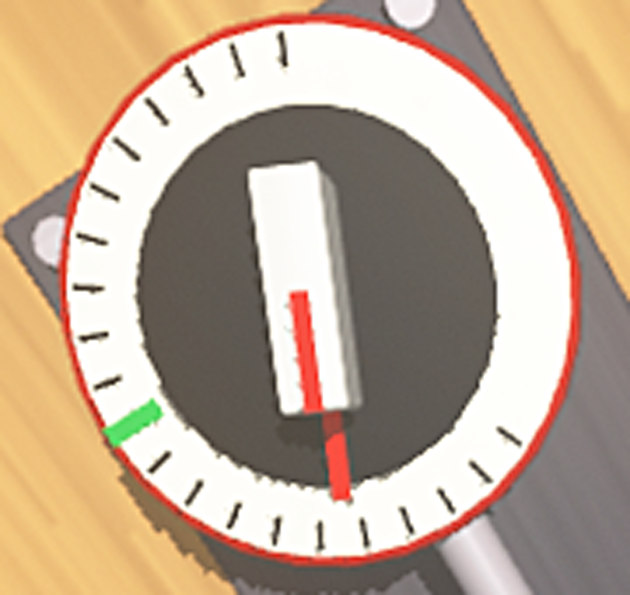

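View pics/w1b.png

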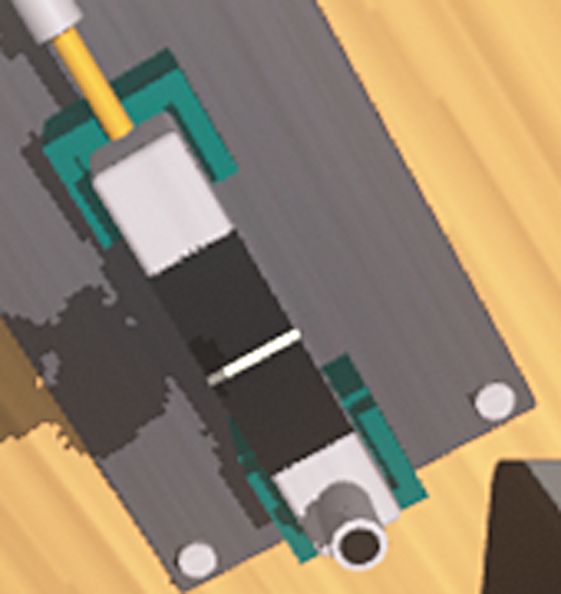

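```bash
cat >> h.py <<'E'
def back(c,px,z):
    p,Rm=campose(c); px=np.asarray(px,float).reshape(-1,2)
    d=np.c_[(px[:,0]-c['cx'])/c['fx'],(px[:,1]-c['cy'])/c['fy'],np.ones(len(px))]@Rm
    return p+d*((z-p[2])/d[:,2])[:,None]
E
python3 - <<'E'
from h import *
import json
c={k:np.array(v) for k,v in json.load(open("w1.json")).items()}
A=lambda p:full(p,(180,0),3.5); B=lambda p:full(p,(310,170),3.3)
bar=back(c,A([[248,172],[318,162],[355,405],[282,415]]),.085); print("bar",bar.round(4).tolist(),"c",bar.mean(0).round(4))
d=(bar[2]+bar[3]-bar[0]-bar[1])/2; print("len",np.linalg.norm(d),"az",np.degrees(np.arctan2(d[1],d[0])), "widths",np.linalg.norm(bar[1]-bar[0]),np.linalg.norm(bar[2]-bar[3]))
from scipy.optimize import least_squares
t=cv2.imread("pics/w1.png")
f=back(c,A([[320,290],[133,423],[110,437],[158,410],[60,290],[580,290],[320,14],[320,566]]),.056); print("face c, green",f.round(4).tolist())
k=f[0]; k2=bar.mean(0)
for cc in (k,k2):
  g=f[1]-cc; print("green az",np.degrees(np.arctan2(g[1],g[0])),np.linalg.norm(g[:2]))
tip=back(c,A([[340,500]]),.058)[0]; print("tip az",np.degrees(np.arctan2(*(tip-k2)[[1,0]])), np.degrees(np.arctan2(*(tip-k)[[1,0]])))
pl=back(c,[[365,348],[471,293]],.008);print("plate",pl.round(4).tolist())
h=back(c,B([[94,178],[180,130],[255,358],[400,515],[235,232],[150,275],[349,435],[270,475]]),.058); print("head",h.round(4).tolist())
e=h[1]-h[0]; print("w",np.linalg.norm(e),"az",np.degrees(np.arctan2(e[1],e[0])))
e=h[3]-h[1]; print("len",np.linalg.norm(e),"az",np.degrees(np.arctan2(e[1],e[0])))
mid=(h[4]+h[5]+h[6]+h[7])/4; print("mid dark",mid.round(4))
E
```

```text
bar [[0.5783, -0.095, 0.085], [0.5889, -0.1004, 0.085], [0.5708, -0.1353, 0.085], [0.5594, -0.1294, 0.085]] c [ 0.5744 -0.115   0.085 ]
len 0.03927302511155211 az -118.08044533204583 widths 0.011852006088379633 0.012868520424359023
face c, green [[0.5754, -0.1129, 0.056], [0.5312, -0.1118, 0.056], [0.526, -0.1113, 0.056], [0.5367, -0.1126, 0.056], [0.5351, -0.085, 0.056], [0.6156, -0.1408, 0.056], [0.6034, -0.0754, 0.056], [0.5446, -0.1541, 0.056]]
green az 178.50695250055313 0.04412911385814042
green az 175.6796394158684 0.043248791093588895
tip az -120.94788153741575 -120.59712848132527
plate [[0.5067, -0.337, 0.008], [0.6123, -0.3448, 0.008]]
head [[0.558, -0.2167, 0.058], [0.5792, -0.2184, 0.058], [0.5643, -0.2716, 0.058], [0.5711, -0.3235, 0.058], [0.5766, -0.2443, 0.058], [0.5558, -0.2419, 0.058], [0.5719, -0.2996, 0.058], [0.5517, -0.2977, 0.058]]
w 0.02122450365912815 az -4.735173069523106
len 0.1053249236810324 az -94.41157093850074
mid dark [ 0.564  -0.2709  0.058 ]
```

Knob centre is ≈(574,-115) mm and its pointer azimuth is ≈241°. Zero lies at ≈176.4°, so a ~64° clockwise turn is needed. Head centre is ≈(564,-271), and gauge yaw is ≈-3.6°.

```bash
python3 - <<'E'
from h import *
from plant import ctrl
o=ctrl.get_obs(); plan(o,[.5744,-.1147,.175],-6,maxs=32)
E
```

```text
[-8.4, -18.9, 22.8, -1.2, -8.0, -19.0, 22.8, -1.2, -7.6, -19.2, 22.7, -1.2, -7.3, -19.3, 22.8, -1.2, -6.8, -19.5, 22.7, -1.2]
end [ 574.4 -114.7  175. ]
```

Call:
step_arm(
  steps=[-8.4,-18.9,22.8,-1.2,-8.0,-19.0,22.8,-1.2,-7.6,-19.2,22.8,-1.2,-7.3,-19.3,22.8,-1.2,-6.8,-19.5,22.8,-1.2],
  gripper=0.6,
)

```text
time: 2.7
tcp_pos: [0.5718, -0.106, 0.1745]
eef_rot: [3.045, -0.773, -0.0]
wrist_force: [0.8, -0.3, 0.1]
grip_width: 0.0513
```

Call:
step_arm(
  steps=[0,0,5,0,0,0,5,0,0,0,0,0,0,0,0,0,0,0,0,0],
)

```text
time: 3.12
tcp_pos: [0.572, -0.1079, 0.1665]
eef_rot: [3.044, -0.776, 0.002]
wrist_force: [-0.5, -0.9, 0.5]
grip_width: 0.0514
```

```bash
python3 - <<'E'
from h import *
from plant import ctrl
o=ctrl.get_obs(); toolinfo(o); plan(o,[.5744,-.1148,.139],0)
E
```

```text
t 3.12 tcp [ 572.  -107.9  166.5] x_az -28.62 z [ 1.e-03 -6.e-04 -1.e+00] q [-0.004  0.923  0.277  1.608 -0.362  0.66  -0.043] F [-0.5 -0.9  0.5] w 51.4
[1.1, 1.0, 5.5, 0.0, 1.1, 1.0, 5.5, 0.0, 1.1, 1.0, 5.5, 0.0, 1.0, 1.0, 5.5, 0.0, 1.1, 0.9, 5.5, 0.0]
end [ 574.4 -114.8  139. ]
```

Call:
step_arm(
  steps=[2,2,5.5,0,2,2,5.5,0,1.4,1,5.5,0,0,0,5.5,0,0,0,5.5,0],
)

```text
time: 3.53
tcp_pos: [0.5741, -0.1142, 0.1375]
eef_rot: [3.044, -0.775, -0.001]
wrist_force: [0.7, -1.1, -0.2]
grip_width: 0.0509
```

```bash
python3 - <<'E'
from h import *
from plant import ctrl
o=ctrl.get_obs(); toolinfo(o); im=ctrl.capture("wrist"); cv2.imwrite("pics/w2.png",im); o=ctrl.get_obs();toolinfo(o)
E
```

```text
t 3.53 tcp [ 574.1 -114.2  137.5] x_az -28.57 z [-4.e-04 -0.e+00 -1.e+00] q [ 0.017  0.971  0.256  1.608 -0.373  0.611 -0.025] F [ 0.7 -1.1 -0.2] w 50.9
t 3.58 tcp [ 573.9 -113.9  136.5] x_az -28.55 z [-1.5e-03  3.0e-04 -1.0e+00] q [ 0.017  0.973  0.256  1.609 -0.373  0.61  -0.025] F [-1.4 -0.  -1.5] w 51.3
```

View pics/w2.png

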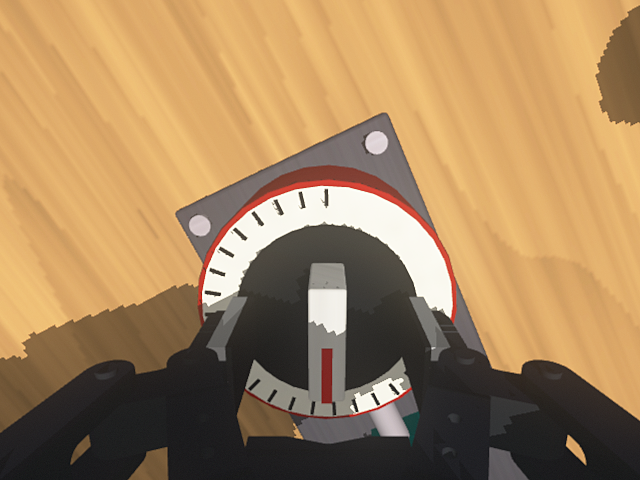

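The bar sits centred between the fingers at px (327,330), aligned with the pads. Closing now.

Call:
step_arm(
  steps=[0,0,-2,0,0,0,0,0,0,0,0,0,0,0,0,0,0,0,0,0],
  gripper=0,
  force=30,
)

```text
time: 4.0
tcp_pos: [0.5741, -0.1138, 0.1407]
eef_rot: [-3.044, 0.774, 0.0]
wrist_force: [-3.6, 1.0, 6.6]
grip_width: 0.0113
```

```bash
python3 - <<'E'
from h import *
from plant import ctrl
o=ctrl.get_obs(); toolinfo(o)
E
```

```text
t 4.0 tcp [ 574.1 -113.8  140.7] x_az -28.54 z [-2.e-04  3.e-04 -1.e+00] q [ 0.015  0.966  0.258  1.607 -0.372  0.617 -0.026] F [-3.6  1.   6.6] w 11.3
```

Call:
step_arm(
  steps=[0,0,0,6,0,0,0,6,0,0,0,6,0,0,0,6,0,0,0,6],
)

```text
time: 4.42
tcp_pos: [0.5745, -0.1143, 0.1407]
eef_rot: [2.736, -1.543, 0.002]
wrist_force: [0.5, -2.7, 0.1]
grip_width: 0.0114
```

Call:
step_arm(
  steps=[0,0,0,6,0,0,0,6,0,0,0,6,0,0,0,6,0,0,0,6],
)

```text
time: 4.83
tcp_pos: [0.5747, -0.1149, 0.1408]
eef_rot: [2.243, -2.199, 0.004]
wrist_force: [1.5, -6.0, -1.6]
grip_width: 0.0114
```

Call:
step_arm(
  steps=[0,0,0,5,0,0,0,0,0,0,0,0,0,0,0,0,0,0,0,0],
)

```text
time: 5.25
tcp_pos: [0.5747, -0.1151, 0.1408]
eef_rot: [2.151, -2.289, 0.005]
wrist_force: [2.8, -6.2, -0.5]
grip_width: 0.0112
```

```bash
python3 - <<'E'
from h import *
from plant import ctrl
o=ctrl.get_obs(); toolinfo(o); im=ctrl.capture("wrist"); cv2.imwrite("pics/w3.png",im)
E
```

```text
t 5.25 tcp [ 574.7 -115.1  140.8] x_az -93.58 z [ 0.0018 -0.0024 -1.    ] q [-0.119  1.025  0.558  1.611 -0.745  0.727 -0.836] F [ 2.8 -6.2 -0.5] w 11.2
```

View pics/w3.png

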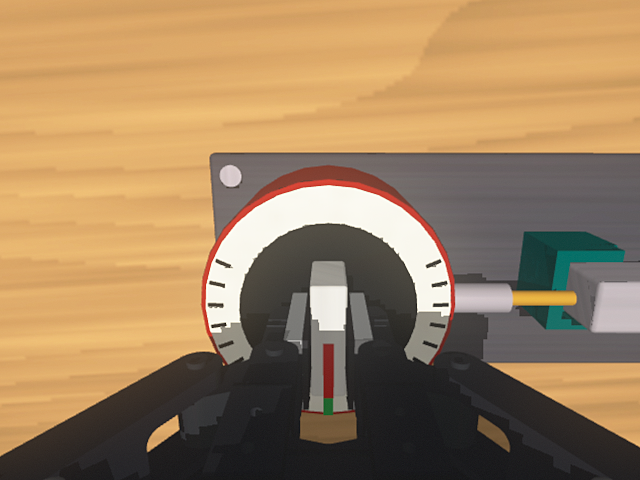

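Call:
step_arm(
  steps=[0,0,0,0,0,0,0,0,0,0,-4,0,0,0,-20,0,0,0,-30,0],
  gripper=0.55,
)

```text
time: 5.72
tcp_pos: [0.5735, -0.1136, 0.1934]
eef_rot: [2.15, -2.288, -0.005]
wrist_force: [-0.1, 0.2, 0.7]
grip_width: 0.0472
```

Call:
step_arm(
  steps=[0,0,-20,0,0,25,-20,0,0,25,-20,0,0,0,0,0,0,0,0,0],
)

```text
time: 6.13
tcp_pos: [0.5242, -0.1106, 0.2555]
eef_rot: [-2.15, 2.288, -0.001]
wrist_force: [0.8, 0.9, -0.3]
grip_width: 0.0468
```

```bash
python3 - <<'E'
from h import *
from plant import ctrl
import json
o=ctrl.get_obs(); toolinfo(o); c=ctrl.get_calibration("wrist");im=ctrl.capture("wrist"); cv2.imwrite("pics/w4.png",im)
json.dump({k:(v.tolist() if hasattr(v,'tolist') else v) for k,v in c.items()},open("w4.json","w"))
E
```

```text
t 6.13 tcp [ 524.2 -110.6  255.5] x_az -93.55 z [ 1.8e-03  5.0e-04 -1.0e+00] q [-0.184  0.808  0.666  1.707 -0.636  0.853 -0.868] F [ 0.8  0.9 -0.3] w 46.8
```

View pics/w4.png

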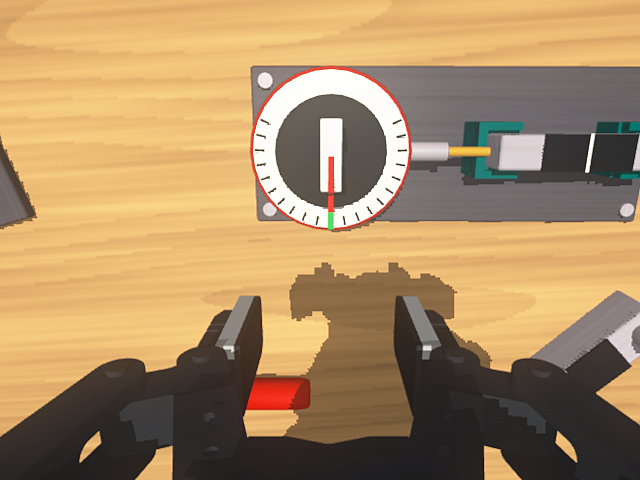

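```bash
python3 - <<'E'
from h import *
from plant import ctrl
import json
t=cv2.imread("pics/w4.png").astype(int)
c={k:np.array(v) for k,v in json.load(open("w4.json")).items()}
b,g,r=t[...,0],t[...,1],t[...,2]
red=(r>180)&(g<90)&(b<90); red[:, :315]=0; red[:,345:]=0; red[:150]=0; red[222:]=0
gr=(g>150)&(r<120)&(b<140); gr[:190]=0; gr[240:]=0
ys,xs=np.nonzero(red); 
for lo,hi in((152,192),(194,212)):
    m=(ys>=lo)&(ys<hi); print("red",xs[m].mean(),ys[m].mean(),m.sum())
    z=.085 if hi<193 else .06
    yy=np.arange(lo,hi); cx=[xs[ys==y].mean() if (ys==y).any() else np.nan for y in yy]
    ok=~np.isnan(cx); P=back(c,np.c_[np.array(cx)[ok],yy[ok]],z); k=np.polyfit(P[:,0],P[:,1],1); print("  az",180+np.degrees(np.arctan(k[0])),P.mean(0).round(4))
ys,xs=np.nonzero(gr); print("green",xs.mean(),ys.mean(),len(xs)); G=back(c,[[xs.mean(),ys.mean()]],.056)[0]; print(G.round(4))
for kc in ([.5744,-.1147],[.5747,-.1150]): print(np.degrees(np.arctan2(G[1]-kc[1],G[0]-kc[0])))
# tick 100mm dial outline fit
red2=(r>170)&(g<90)&(b<90); ys,xs=np.nonzero(red2); P=back(c,np.c_[xs,ys],.055); m=np.abs(np.hypot(P[:,0]-.5745,P[:,1]+.115)-.05)<.004
P=P[m]; A=np.c_[2*P[:,:2],np.ones(len(P))]; s=np.linalg.lstsq(A,(P[:,:2]**2).sum(1),rcond=None)[0]; print("dial centre",s[:2].round(4),"r",np.sqrt(s[2]+s[0]**2+s[1]**2).round(4)); print("green az",np.degrees(np.arctan2(G[1]-s[1],G[0]-s[0])))
cv2.imwrite("pics/w4a.png",cv2.resize(cv2.imread("pics/w4.png")[100:240,260:400],None,fx=4,fy=4,interpolation=cv2.INTER_CUBIC))
# head line
o=ctrl.get_obs(); toolinfo(o); plan(o,[.5642,-.2712,.20],-90)
E
```

```text
red 330.98850574712645 173.91379310344828 174
  az 176.48535470167158 [ 0.5641 -0.114   0.085 ]
red 330.46067415730334 202.87640449438203 89
  az 174.3362845284957 [ 0.5431 -0.1126  0.06  ]
green 330.0238095238095 220.9047619047619 84
[ 0.5308 -0.1116  0.056 ]
175.92689915304385
175.5648629225997
dial centre [ 0.5739 -0.1145] r 0.0486
green az 176.16988599519553
t 6.18 tcp [ 524.7 -110.5  254.6] x_az -93.53 z [ 9.e-04  4.e-04 -1.e+00] q [-0.184  0.81   0.665  1.706 -0.637  0.853 -0.868] F [-0.1 -0.1 -1. ] w 46.6
[10.5, -3.3, 3.6, -6.0, 10.8, -2.2, 3.6, -6.0, 11.0, -1.0, 3.6, -6.0, 11.0, 0.1, 3.6, -6.0, 11.0, 1.3, 3.7, -6.0]
[10.8, 2.4, 3.6, -6.0, 10.4, 3.5, 3.7, -6.0, 10.0, 4.6, 3.6, -6.0, 9.5, 5.6, 3.7, -6.0, 8.8, 6.6, 3.6, -6.0]
[8.1, 7.5, 3.7, -6.0, 7.3, 8.3, 3.6, -6.0, 6.4, 9.0, 3.7, -6.0, 5.4, 9.6, 3.6, -6.0, 4.3, 10.2, 3.7, -6.0]
end [ 564.2 -271.2  200. ]
```

View pics/w4a.png

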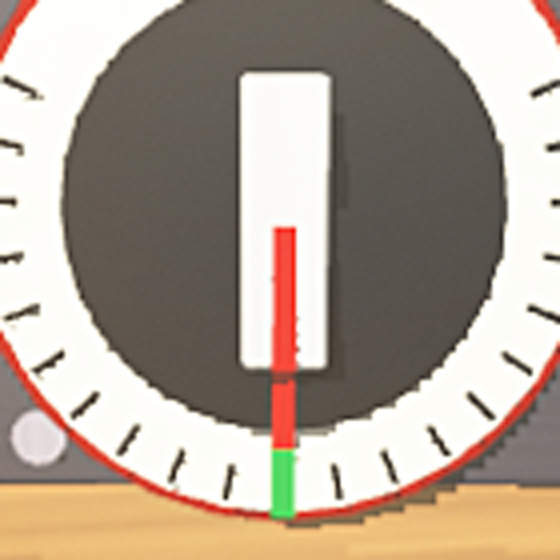

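The gauge reads zero: red and green both line up at px ≈(331,~210), within ~0.3°. Now to the head.

Call:
step_arm(
  steps=[10.5,-3.3,3.6,-6.0,10.8,-2.2,3.6,-6.0,11.0,-1.0,3.6,-6.0,11.0,0.1,3.6,-6.0,11.0,1.3,3.6,-6.0],
)

```text
time: 6.6
tcp_pos: [0.5381, -0.1648, 0.2352]
eef_rot: [2.675, -1.647, -0.001]
wrist_force: [0.2, -0.6, -0.3]
grip_width: 0.047
```

Call:
step_arm(
  steps=[10.8,2.4,3.6,-6.0,10.4,3.5,3.6,-6.0,10.0,4.6,3.6,-6.0,9.5,5.6,3.6,-6.0,8.8,6.6,3.6,-6.0],
)

```text
time: 7.02
tcp_pos: [0.5512, -0.2184, 0.2171]
eef_rot: [-3.01, 0.899, 0.002]
wrist_force: [-0.3, 0.5, -0.2]
grip_width: 0.0472
```

Call:
step_arm(
  steps=[8.1,7.5,3.6,-6.0,7.3,8.3,3.6,-6.0,6.4,9.0,3.6,-6.0,5.4,9.6,3.6,-6.0,4.3,10.2,3.6,-6.0],
)

```text
time: 7.43
tcp_pos: [0.5642, -0.2721, 0.199]
eef_rot: [-3.14, 0.089, 0.001]
wrist_force: [0.1, 0.0, -0.5]
grip_width: 0.0465
```

Call:
step_arm(
  steps=[0,0,5,0,0,0,5,0,0,0,5,0,0,0,0,0,0,0,0,0],
)

```text
time: 7.85
tcp_pos: [0.5639, -0.2708, 0.1849]
eef_rot: [-3.14, 0.099, 0.001]
wrist_force: [-0.1, -1.1, 0.2]
grip_width: 0.0468
```

```bash
python3 - <<'E'
from h import *
from plant import ctrl
import json
o=ctrl.get_obs(); M=toolinfo(o); c=ctrl.get_calibration("wrist");im=ctrl.capture("wrist"); cv2.imwrite("pics/w5.png",im)
json.dump({k:(v.tolist() if hasattr(v,'tolist') else v) for k,v in c.items()},open("w5.json","w"))
E
```

```text
t 7.85 tcp [ 563.9 -270.8  184.9] x_az -3.6 z [-5.e-04  3.e-04 -1.e+00] q [ 0.325  0.938  0.157  1.418 -0.177  0.799  0.479] F [-0.1 -1.1  0.2] w 46.8
```

View pics/w5.png

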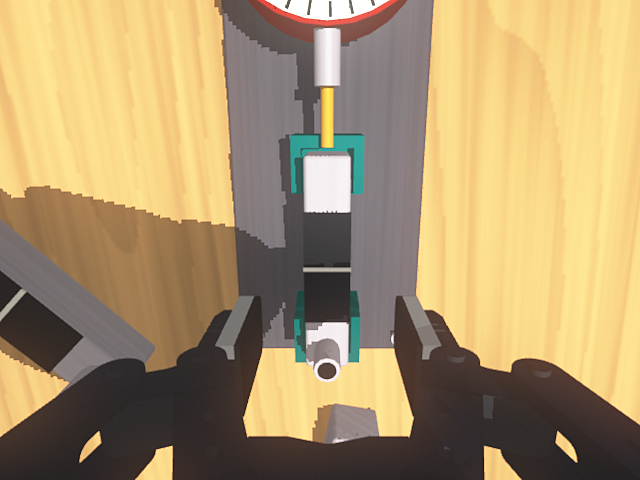

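```bash
python3 - <<'E'
from h import *
import json
c={k:np.array(v) for k,v in json.load(open("w5.json")).items()}
print(back(c,[[327,270],[304,154],[350,154],[327,154]],.058).round(4))
E
```

```text
[[ 0.5641 -0.2715  0.058 ]
 [ 0.5573 -0.2162  0.058 ]
 [ 0.5778 -0.2174  0.058 ]
 [ 0.5675 -0.2168  0.058 ]]
```

Call:
step_arm(
  steps=[0,0,17,0,0,0,17,0,0,0,17,0,0,0,17,0,0,0,15,0],
)

```text
time: 8.32
tcp_pos: [0.5639, -0.2712, 0.1016]
eef_rot: [3.14, -0.098, 0.0]
wrist_force: [0.5, -0.6, 0.9]
grip_width: 0.0472
```

Call:
step_arm(
  steps=[0,0,0,0,0,0,0,0,0,0,0,0,0,0,0,0,0,0,0,0],
)

```text
time: 8.73
tcp_pos: [0.5641, -0.2717, 0.1032]
eef_rot: [3.139, -0.097, 0.002]
wrist_force: [-0.7, -0.7, -0.7]
grip_width: 0.0471
```

Call:
step_arm(
  steps=[0,0,2,0,0,0,0,0,0,0,0,0,0,0,0,0,0,0,0,0],
  gripper=0,
  force=90,
)

```text
time: 9.15
tcp_pos: [0.5638, -0.2716, 0.1005]
eef_rot: [3.14, -0.097, 0.0]
wrist_force: [-2.2, 0.9, 4.5]
grip_width: 0.0207
```

```bash
python3 - <<'E'
from h import *
from plant import ctrl
o=ctrl.get_obs(); toolinfo(o); print(o['wrist_torque'])
E
```

```text
t 9.15 tcp [ 563.8 -271.6  100.5] x_az -3.55 z [ 1.e-04 -1.e-04 -1.e+00] q [ 0.338  1.061  0.131  1.455 -0.192  0.639  0.495] F [-2.2  0.9  4.5] w 20.7
[0.21194806 0.30485435 0.00625617]
```

Call:
step_arm(
  steps=[0,0,-8,0,0,0,-15,0,0,0,-20,0,0,0,-25,0,0,0,-30,0],
)

```text
time: 9.57
tcp_pos: [0.5632, -0.2713, 0.1987]
eef_rot: [-3.139, 0.097, 0.003]
wrist_force: [0.9, -0.7, -3.5]
grip_width: 0.0207
```

Call:
step_arm(
  steps=[0,0,-35,0,0,0,-35,0,0,0,-35,0,0,0,-25,0,0,0,0,0],
)

```text
time: 9.98
tcp_pos: [0.5643, -0.2721, 0.3336]
eef_rot: [3.137, -0.097, 0.01]
wrist_force: [0.7, -0.2, -2.4]
grip_width: 0.0208
```

```bash
python3 - <<'E'
from h import *
from plant import ctrl
import json
o=ctrl.get_obs(); M=toolinfo(o); c=ctrl.get_calibration("wrist");im=ctrl.capture("wrist"); cv2.imwrite("pics/w6.png",im)
json.dump({k:(v.tolist() if hasattr(v,'tolist') else v) for k,v in c.items()},open("w6.json","w"))
E
```

```text
t 9.98 tcp [ 564.3 -272.1  333.6] x_az -3.56 z [ 0.0063 -0.0031 -1.    ] q [ 0.314  0.772  0.195  1.237 -0.149  1.14   0.453] F [ 0.7 -0.2 -2.4] w 20.8
```

View pics/w6.png

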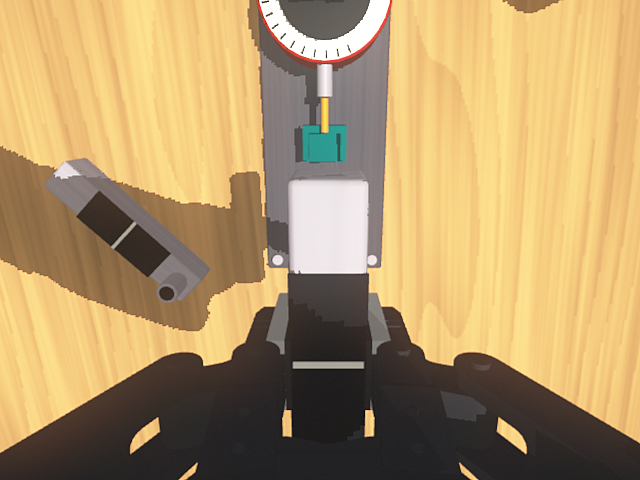

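```bash
python3 - <<'E'
from h import *
from plant import ctrl
o=ctrl.get_obs(); toolinfo(o); plan(o,[.56,.08,.39],-16)
E
```

```text
t 10.03 tcp [ 563.9 -271.8  330.7] x_az -3.55 z [ 0.0033 -0.0016 -1.    ] q [ 0.314  0.775  0.194  1.241 -0.149  1.136  0.454] F [-0.1 -0.4 -5.5] w 20.6
[-2.6, -35.1, -6.0, -1.6, -1.6, -35.1, -6.0, -1.6, -0.6, -35.2, -6.0, -1.6, 0.4, -35.2, -6.0, -1.6, 1.4, -35.1, -6.0, -1.6]
[2.4, -35.1, -6.0, -1.6, 3.3, -35.0, -6.0, -1.6, 4.3, -34.9, -6.0, -1.6, 5.3, -34.8, -6.0, -1.6, 6.3, -34.6, -5.9, -1.6]
end [560.  80. 390.]
```

Call:
step_arm(
  steps=[-2.6,-35.1,-6.0,-1.6,-1.6,-35.1,-6.0,-1.6,-0.6,-35.2,-6.0,-1.6,0.4,-35.2,-6.0,-1.6,1.4,-35.1,-6.0,-1.6],
)

```text
time: 10.45
tcp_pos: [0.5611, -0.094, 0.3574]
eef_rot: [-3.139, -0.124, 0.003]
wrist_force: [1.4, -0.1, -4.1]
grip_width: 0.0208
```

Call:
step_arm(
  steps=[2.4,-35.1,-6.0,-1.6,3.3,-35.0,-6.0,-1.6,4.3,-34.9,-6.0,-1.6,5.3,-34.8,-6.0,-1.6,6.3,-34.6,-6,-1.6],
)

```text
time: 10.87
tcp_pos: [0.5593, 0.0819, 0.3875]
eef_rot: [3.123, 0.343, -0.003]
wrist_force: [1.3, -0.4, -3.2]
grip_width: 0.0207
```

Call:
step_arm(
  steps=[0,0,0,0,0,0,0,0,0,0,0,0,0,0,0,0,0,0,0,0],
)

```text
time: 11.28
tcp_pos: [0.56, 0.0792, 0.3878]
eef_rot: [3.123, 0.338, -0.001]
wrist_force: [0.3, -0.2, -3.7]
grip_width: 0.0207
```

```bash
python3 - <<'E'
from h import *
from plant import ctrl
import json
o=ctrl.get_obs(); M=toolinfo(o); c=ctrl.get_calibration("wrist");im=ctrl.capture("wrist"); cv2.imwrite("pics/w7.png",im)
json.dump({k:(v.tolist() if hasattr(v,'tolist') else v) for k,v in c.items()},open("w7.json","w"))
E
```

```text
t 11.28 tcp [560.   79.2 387.8] x_az 12.36 z [-7.e-04 -5.e-04 -1.e+00] q [-0.279  0.617  0.163  1.372 -0.102  1.161  0.111] F [ 0.3 -0.2 -3.7] w 20.7
```

View pics/w7.png

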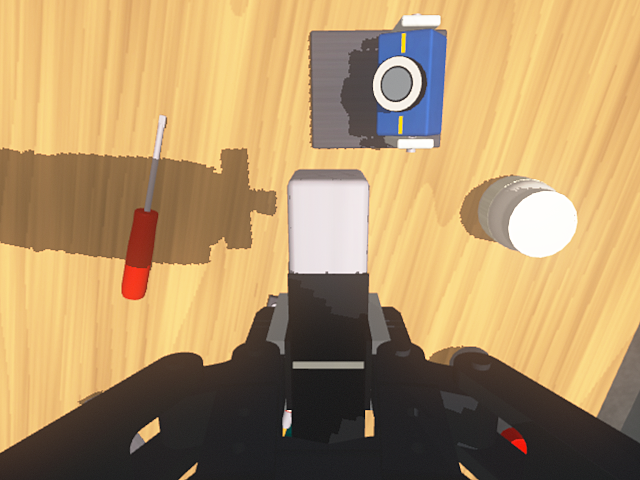

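```bash
python3 - <<'E'
import cv2
t=cv2.imread("pics/w7.png")
cv2.imwrite("pics/w7a.png",cv2.resize(t[5:160,300:460],None,fx=3.8,fy=3.8,interpolation=cv2.INTER_CUBIC))
E
```

```text
(no output)
```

View pics/w7a.png

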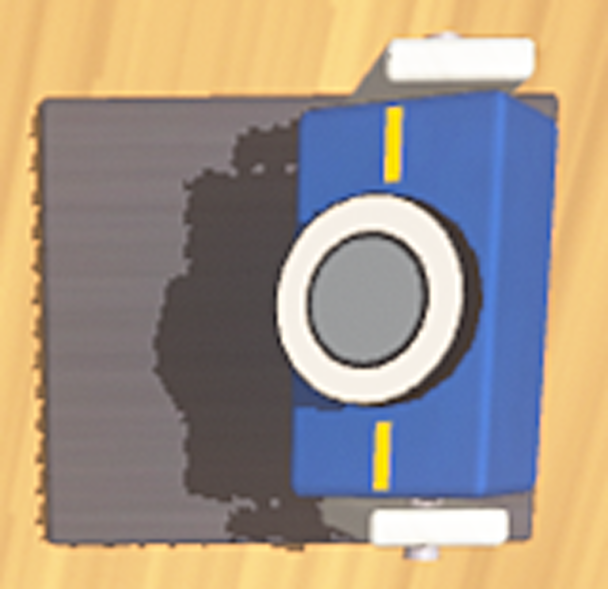

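```bash
python3 - <<'E'
from h import *
from plant import ctrl
import json
c={k:np.array(v) for k,v in json.load(open("w7.json")).items()}
F=lambda p:full(p,(300,5),3.8)
S=[[-20,55,10],[-20,-55,10],[110,-55,10],[110,55,10],[50,0,100]]
px=F([[40,100],[45,542],[530,540],[558,97],[368,299]])
p,r=fit([(c,S,px)],[.54,.17,.2]); print(p.round(4),np.degrees(p[2]),r.round(1).tolist(), W(p,[[50,0,100]]).round(4))
L=back(c,px[4:5],.1)[0]; print("lens direct",L.round(4))
y=back(c,F([[393,144],[382,456]]),.092); d=y[0]-y[1]; print("yellow yaw",np.degrees(np.arctan2(d[1],d[0]))-90, np.linalg.norm(d))
b=back(c,px[:4],.01); 
for i,j in((1,0),(2,3)): d=b[i]-b[j]; print("edge",np.degrees(np.arctan2(d[1],d[0]))+90,np.linalg.norm(d))
for i,j in((0,3),(1,2)): d=b[j]-b[i]; print("edge x",np.degrees(np.arctan2(d[1],d[0])),np.linalg.norm(d))
E
```

```text
[0.5433 0.1724 0.2202] 12.617544481482609 [[-0.5, -1.5], [-0.2, 1.0], [0.6, 1.0], [1.0, -1.3], [-0.5, 0.4]] [[0.5921 0.1833 0.1   ]]
lens direct [0.5924 0.1837 0.1   ]
yellow yaw 12.924981609873356 0.061620507042293805
edge 12.477962548425765 0.10769721457568768
edge 12.7231610449615 0.1078344615813861
edge x 12.703395666715167 0.1287363936841623
edge x 12.642163241507536 0.129197406217449
```

Call:
step_arm(
  steps=[0,-23,-15,0,0,-22,-30,0,0,0,-40,0,0,0,-40,0,0,0,-40,0],
)

```text
time: 11.75
tcp_pos: [0.5496, 0.1237, 0.5554]
eef_rot: [3.123, 0.34, 0.0]
wrist_force: [1.4, -0.3, -2.9]
grip_width: 0.0209
```

Call:
step_arm(
  steps=[0,0,-40,0,0,0,-40,0,0,0,-40,0,0,0,-40,0,0,0,0,0],
)

```text
time: 12.17
tcp_pos: [0.5257, 0.1178, 0.6597]
eef_rot: [-3.117, -0.337, -0.069]
wrist_force: [-2.0, -0.3, -3.6]
grip_width: 0.0206
```

```bash
python3 - <<'E'
from h import *
from plant import ctrl
o=ctrl.get_obs(); toolinfo(o)
E
```

```text
t 12.17 tcp [525.7 117.8 659.7] x_az 12.34 z [ 0.0434  0.0105 -0.999 ] q [-0.333  0.556  0.194  0.522 -0.117  2.024 -0.008] F [-2.  -0.3 -3.6] w 20.6
```

Call:
step_arm(
  steps=[0,0,-40,0,0,0,-40,0,0,0,-40,0,0,0,-40,0,0,0,-40,0],
)

```text
time: 12.58
tcp_pos: [0.4481, 0.1005, 0.7324]
eef_rot: [-3.096, -0.335, -0.236]
wrist_force: [0.4, 0.1, -3.2]
grip_width: 0.0207
```

```bash
python3 - <<'E'
from h import *
from plant import ctrl
o=ctrl.get_obs(); toolinfo(o)
E
```

```text
t 12.58 tcp [448.1 100.5 732.4] x_az 12.34 z [ 0.1481  0.0345 -0.9884] q [-0.385  0.367  0.235  0.605 -0.103  2.024 -0.008] F [ 0.4  0.1 -3.2] w 20.7
```

Call:
step_arm(
  steps=[0,0,-41,0,0,0,-41,0,0,0,-41,0,0,0,-41,0,0,0,-41,0],
)

```text
time: 13.0
tcp_pos: [0.3663, 0.0817, 0.7918]
eef_rot: [-3.062, -0.331, -0.425]
wrist_force: [0.6, 1.0, -3.7]
grip_width: 0.0207
```

Call:
step_arm(
  steps=[10,0,-40,0,10,0,-40,0,10,0,-40,0,10,0,-40,0,10,0,-40,0],
)

```text
time: 13.42
tcp_pos: [0.3231, 0.0714, 0.8365]
eef_rot: [-3.011, -0.325, -0.628]
wrist_force: [0.2, 0.7, -3.5]
grip_width: 0.0205
```

```bash
python3 - <<'E'
from h import *
from plant import ctrl
o=ctrl.get_obs(); toolinfo(o)
E
```

```text
t 13.42 tcp [323.1  71.4 836.5] x_az 12.27 z [ 0.3899  0.0896 -0.9165] q [-0.777  0.1    0.619  0.623 -0.088  2.024 -0.012] F [ 0.2  0.7 -3.5] w 20.5
```

Call:
step_arm(
  steps=[10,0,-40,0,10,0,-40,0,10,0,-40,0,0,0,0,0,0,0,0,0],
)

```text
time: 13.83
tcp_pos: [0.3015, 0.0682, 0.8537]
eef_rot: [-2.987, -0.328, -0.711]
wrist_force: [-0.2, 0.8, -3.8]
grip_width: 0.0205
```

```bash
python3 - <<'E'
from h import *
from plant import ctrl
o=ctrl.get_obs(); M=toolinfo(o); z=M[:,2]; print("tilt",np.degrees(np.arccos(-z[2])),"az",np.degrees(np.arctan2(z[1],z[0])),"yangle",M[2,1])
E
```

```text
t 13.83 tcp [301.5  68.2 853.7] x_az 12.5 z [ 0.4393  0.101  -0.8926] q [-1.107  0.062  0.933  0.612 -0.075  2.024 -0.016] F [-0.2  0.8 -3.8] w 20.5
tilt 26.794498395663332 az 12.951948788373333 yangle -0.003161360136282425
```

Call:
step_arm(
  steps=[30,0,-15,0,30,0,-15,0,30,0,-15,0,0,0,0,0,0,0,0,0],
)

```text
time: 14.25
tcp_pos: [0.3266, 0.0744, 0.8606]
eef_rot: [-2.978, -0.32, -0.759]
wrist_force: [-0.2, -0.3, -2.8]
grip_width: 0.0208
```

```bash
cat >> h.py <<'E'
def tilt(o):
    M=toolinfo(o); z=M[:,2]; print("tilt",np.degrees(np.arccos(-z[2])).round(2),"az",np.degrees(np.arctan2(z[1],z[0])).round(2),"Mzy",M[2,1].round(4))
    return M
E
python3 - <<'E'
from h import *
from plant import ctrl
tilt(ctrl.get_obs())
E
```

```text
t 14.25 tcp [326.6  74.4 860.6] x_az 12.28 z [ 0.468   0.1002 -0.878 ] q [-0.77   0.113  0.635  0.525 -0.104  2.024 -0.011] F [-0.2 -0.3 -2.8] w 20.8
tilt 28.59 az 12.09 Mzy 0.0014
```

Call:
step_arm(
  steps=[28,0,-18,0,28,0,-18,0,0,0,0,0,0,0,0,0,0,0,0,0],
)

```text
time: 14.67
tcp_pos: [0.3472, 0.08, 0.8699]
eef_rot: [-2.955, -0.323, -0.822]
wrist_force: [-0.4, -0.2, -2.9]
grip_width: 0.0207
```

```bash
python3 - <<'E'
from h import *
from plant import ctrl
tilt(ctrl.get_obs())
E
```

```text
t 14.67 tcp [347.2  80.  869.9] x_az 12.5 z [ 0.5041  0.1108 -0.8565] q [-0.618  0.156  0.505  0.434 -0.128  2.024 -0.01 ] F [-0.4 -0.2 -2.9] w 20.7
tilt 31.07 az 12.4 Mzy 0.0008
```

```bash
cat >> h.py <<'E'
LENS=np.array([.5922,.1832,.100]); YAW=np.radians(12.65)
LZ=np.array([-.5*np.cos(YAW),-.5*np.sin(YAW),np.cos(np.pi/6)]); LY=np.array([-np.sin(YAW),np.cos(YAW),0]); LX=np.cross(LY,LZ)
H0=LENS+.12*LZ; TCPT=H0+.0685*LZ
E
python3 - <<'E'
from h import *
from plant import ctrl
o=ctrl.get_obs(); tilt(o); print(TCPT,LZ); plan(o,TCPT+.12*LZ,0,maxs=36)
E
```

```text
t 14.67 tcp [347.2  80.  869.9] x_az 12.5 z [ 0.5041  0.1108 -0.8565] q [-0.618  0.156  0.505  0.434 -0.128  2.024 -0.01 ] F [-0.4 -0.2 -2.9] w 20.7
tilt 31.07 az 12.4 Mzy 0.0008
[0.50023782 0.16255974 0.26324579] [-0.48786301 -0.1094974   0.8660254 ]
[-11.2, -3.2, 32.4, 0.0, -11.2, -3.2, 32.4, 0.0, -11.2, -3.2, 32.4, 0.0, -11.2, -3.2, 32.4, 0.0, -11.2, -3.2, 32.4, 0.0]
[-11.2, -3.2, 32.4, 0.0, -11.2, -3.2, 32.4, 0.0, -11.2, -3.2, 32.4, 0.0, -11.1, -3.2, 32.4, 0.0, -11.2, -3.2, 32.4, 0.0]
[-11.1, -3.2, 32.4, 0.0, -11.2, -3.1, 32.4, 0.0, -11.1, -3.2, 32.4, 0.0, -11.2, -3.1, 32.4, 0.0, -11.1, -3.2, 32.3, 0.0]
end [441.7 149.4 367.2]
```

Call:
step_arm(
  steps=[-11.2,-3.2,32.4,0,-11.2,-3.2,32.4,0,-11.2,-3.2,32.4,0,-11.2,-3.2,32.4,0,-11.2,-3.2,32.4,0],
)

```text
time: 15.08
tcp_pos: [0.3723, 0.0984, 0.7449]
eef_rot: [-2.949, -0.309, -0.821]
wrist_force: [2.2, -0.6, -2.8]
grip_width: 0.0204
```

```bash
python3 - <<'E'
from h import *
from plant import ctrl
tilt(ctrl.get_obs())
E
```

```text
t 15.08 tcp [372.3  98.4 744.9] x_az 11.81 z [ 0.5042  0.1159 -0.8558] q [-0.872 -0.024  0.455  1.189  0.108  1.438 -0.19 ] F [ 2.2 -0.6 -2.8] w 20.4
tilt 31.15 az 12.95 Mzy -0.0088
```

```bash
python3 - <<'E'
from h import *
from plant import ctrl
o=ctrl.get_obs(); plan(o,TCPT+.12*LZ,0,maxs=40)
E
```

```text
[-12.8, -3.2, 36.4, 0.0, -12.8, -3.2, 36.4, 0.0, -12.8, -3.2, 36.4, 0.0, -12.8, -3.2, 36.4, 0.0, -12.9, -3.2, 36.4, 0.0]
[-12.8, -3.2, 36.4, 0.0, -12.9, -3.2, 36.4, 0.0, -12.8, -3.2, 36.5, 0.0, -12.9, -3.2, 36.4, 0.0, -12.8, -3.2, 36.5, 0.0]
end [441.7 149.4 367.2]
```

Call:
step_arm(
  steps=[-12.8,-3.2,36.4,0,-12.8,-3.2,36.4,0,-12.8,-3.2,36.4,0,-12.8,-3.2,36.4,0,-12.8,-3.2,36.4,0],
)

```text
time: 15.5
tcp_pos: [0.4068, 0.1235, 0.5557]
eef_rot: [-2.95, -0.307, -0.819]
wrist_force: [2.6, 1.4, -2.8]
grip_width: 0.0206
```

Call:
step_arm(
  steps=[-12.8,-3.2,36.4,0,-12.8,-3.2,36.4,0,-12.8,-3.2,36.4,0,-12.8,-3.2,36.4,0,-12.8,-3.2,36.4,0],
)

```text
time: 15.92
tcp_pos: [0.4418, 0.1492, 0.3674]
eef_rot: [-2.951, -0.308, -0.82]
wrist_force: [2.3, 2.7, -3.5]
grip_width: 0.0209
```

Call:
step_arm(
  steps=[0,0,0,0,0,0,0,0,0,0,0,0,0,0,0,0,0,0,0,0],
)

```text
time: 16.33
tcp_pos: [0.4426, 0.1492, 0.3705]
eef_rot: [-2.948, -0.306, -0.823]
wrist_force: [0.1, -1.2, -2.9]
grip_width: 0.0204
```

```bash
python3 - <<'E'
from h import *
from plant import ctrl
import json
o=ctrl.get_obs(); tilt(o); c=ctrl.get_calibration("wrist");im=ctrl.capture("wrist"); cv2.imwrite("pics/w8.png",im)
json.dump({k:(v.tolist() if hasattr(v,'tolist') else v) for k,v in c.items()},open("w8.json","w"))
o=ctrl.get_obs(); tilt(o); plan(o,TCPT+.12*LZ,0,maxs=40)
E
```

```text
t 16.33 tcp [442.6 149.2 370.5] x_az 11.69 z [ 0.5059  0.1157 -0.8548] q [-0.662  0.348  0.304  2.173 -0.104  0.097 -0.096] F [ 0.1 -1.2 -2.9] w 20.4
tilt 31.26 az 12.88 Mzy -0.0092
t 16.38 tcp [442.6 149.2 370.2] x_az 11.69 z [ 0.5056  0.1155 -0.855 ] q [-0.662  0.349  0.304  2.174 -0.104  0.096 -0.096] F [ 0.8 -0.3 -4.4] w 20.5
tilt 31.24 az 12.87 Mzy -0.0091
[-0.5, -0.1, 0.4, 0.0, -0.5, -0.1, 0.4, 0.0, -0.4, -0.1, 0.5, 0.0, -0.5, -0.0, 0.4, 0.0, -0.4, -0.1, 0.5, 0.0]
end [441.7 149.5 367.1]
```

View pics/w8.png

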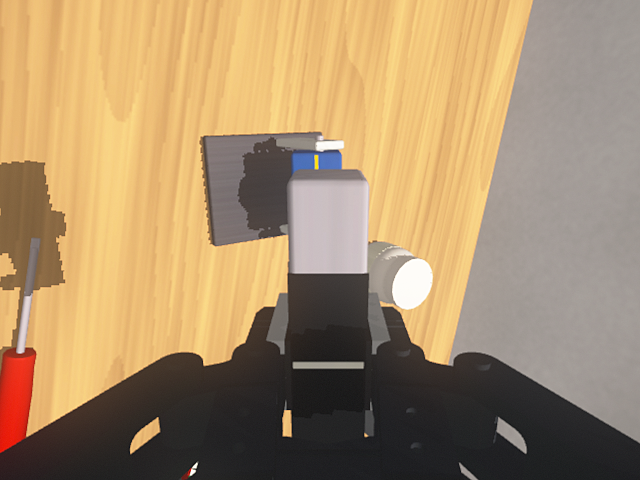

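Call:
step_arm(
  steps=[-15,0,0,-0.5,-15,0,0,-0.5,-10,0,0,0,0,0,0,0,0,0,0,0],
)

```text
time: 16.8
tcp_pos: [0.4119, 0.1433, 0.3547]
eef_rot: [-2.954, -0.332, -0.816]
wrist_force: [0.3, -0.3, -2.6]
grip_width: 0.0204
```

```bash
python3 - <<'E'
from h import *
from plant import ctrl
tilt(ctrl.get_obs())
E
```

```text
t 16.8 tcp [411.9 143.3 354.7] x_az 12.85 z [ 0.5005  0.1133 -0.8583] q [-6.960e-01  3.400e-01  3.160e-01  2.286e+00 -1.240e-01  1.000e-03
 -7.800e-02] F [ 0.3 -0.3 -2.6] w 20.4
tilt 30.87 az 12.75 Mzy 0.0007
```

Call:
step_arm(
  steps=[-12,0,0,0,-12,0,0,0,0,0,0,0,0,0,0,0,0,0,0,0],
)

```text
time: 17.22
tcp_pos: [0.395, 0.1405, 0.3532]
eef_rot: [-2.965, -0.333, -0.793]
wrist_force: [0.1, -0.7, -2.8]
grip_width: 0.0203
```

```bash
python3 - <<'E'
from h import *
from plant import ctrl
o=ctrl.get_obs();tilt(o)
plan(o,TCPT+.08*LZ,0,maxs=40)
E
```

```text
t 17.22 tcp [395.  140.5 353.2] x_az 12.86 z [ 0.4875  0.1079 -0.8664] q [-7.350e-01  3.240e-01  3.450e-01  2.322e+00 -1.680e-01  1.000e-03
 -4.300e-02] F [ 0.1 -0.7 -2.8] w 20.3
tilt 29.95 az 12.48 Mzy 0.0029
[9.6, 0.3, 10.3, 0.0, 9.6, 0.3, 10.3, 0.0, 9.6, 0.3, 10.3, 0.0, 9.7, 0.4, 10.3, 0.0, 9.6, 0.3, 10.4, 0.0]
end [461.2 153.8 332.5]
```

Call:
step_arm(
  steps=[9.6,0.3,10.3,0,9.6,0.3,10.3,0,9.6,0.3,10.3,0,9.6,0.3,10.3,0,9.6,0.3,10.3,0],
)

```text
time: 17.63
tcp_pos: [0.4618, 0.1537, 0.332]
eef_rot: [-2.965, -0.332, -0.793]
wrist_force: [0.0, 0.5, -4.1]
grip_width: 0.0206
```

```bash
python3 - <<'E'
from h import *
from plant import ctrl
o=ctrl.get_obs();tilt(o)
plan(o,TCPT+.02*LZ,0,maxs=40)
E
```

```text
t 17.63 tcp [461.8 153.7 332. ] x_az 12.84 z [ 0.4871  0.1075 -0.8667] q [-0.588  0.445  0.228  2.171 -0.156  0.021 -0.029] F [ 0.   0.5 -4.1] w 20.6
tilt 29.92 az 12.45 Mzy 0.0029
[-0.0, -0.1, 11.9, 0.0, -0.0, -0.0, 11.8, 0.0, -0.0, -0.1, 11.9, 0.0, -0.1, -0.0, 11.8, 0.0, -0.0, -0.1, 11.9, 0.0]
end [490.5 160.4 280.6]
```

Call:
step_arm(
  steps=[0,0,10,0,0,0,10,0,0,0,0,0,0,0,0,0,0,0,0,0],
)

```text
time: 18.05
tcp_pos: [0.4721, 0.1566, 0.3188]
eef_rot: [-2.968, -0.333, -0.786]
wrist_force: [-0.2, 0.7, -3.6]
grip_width: 0.0206
```

```bash
python3 - <<'E'
from h import *
from plant import ctrl
o=ctrl.get_obs();tilt(o)
plan(o,TCPT+.02*LZ,0,maxs=40)
E
```

```text
t 18.05 tcp [472.1 156.6 318.8] x_az 12.86 z [ 0.4828  0.106  -0.8693] q [-5.650e-01  4.830e-01  2.050e-01  2.158e+00 -1.720e-01  1.000e-03
 -1.300e-02] F [-0.2  0.7 -3.6] w 20.6
tilt 29.63 az 12.38 Mzy 0.0035
[-0.5, 0.1, 8.5, 0.0, -0.5, 0.0, 8.5, 0.0, -0.5, 0.1, 8.5, 0.0, -0.6, 0.0, 8.5, 0.0, -0.5, 0.1, 8.5, 0.0]
end [490.5 160.4 280.6]
```

```bash
cat > fk.py <<'E'
import numpy as np, itertools
from scipy.spatial.transform import Rotation as R
from scipy.optimize import least_squares
LO=np.array([-2.71,-.32,-1.57,0,-1.46,0,-2.83]); HI=np.array([2.71,2.16,1.52,2.45,4.6,2.02,2.83])
def fk(p,q,s=(-1,1,-1,1,-1,1,-1)):
    # p: d1,a1x,a,e1,b,e2? offsets
    d1,x1,a,xe,b,xw,c,roll=p
    q=np.asarray(q)*s
    ry=lambda t:R.from_euler('y',t).as_matrix(); rz=lambda t:R.from_euler('z',t).as_matrix()
    M=rz(q[0]); P=np.array([0,0,d1])+M@[x1,0,0]
    M=M@ry(q[1])@rz(q[2]); P=P+M@[xe,0,a]
    M=M@ry(q[3])@rz(q[4]); P=P+M@[-xe+xw,0,b]
    M=M@ry(q[5]); P=P+M@[-xw,0,0]
    M=M@rz(q[6]+roll); P=P+M@[0,0,c]
    return P,M
E
python3 - <<'E'
from fk import *
D=[]
def add(q,t,az,z): D.append((np.array(q),np.array(t)/1000,az,np.array(z)))
add([-1.228,.707,-.028,1.485,.022,.951,-.076],[215.8,532.8,303.6],67.95,[-2e-4,-8e-4,-1])
add([.138,.778,.36,1.446,-.304,.973,-.032],[553.5,-210,289.6],-34.74,[-4e-4,1e-4,-1])
add([-.004,.923,.277,1.608,-.362,.66,-.043],[572,-107.9,166.5],-28.62,[1e-3,-6e-4,-1])
add([-.119,1.025,.558,1.611,-.745,.727,-.836],[574.7,-115.1,140.8],-93.58,[.0018,-.0024,-1])
add([-.184,.808,.666,1.707,-.636,.853,-.868],[524.2,-110.6,255.5],-93.55,[.0018,0,-1])
add([.325,.938,.157,1.418,-.177,.799,.479],[563.9,-270.8,184.9],-3.6,[0,0,-1])
add([.338,1.061,.131,1.455,-.192,.639,.495],[563.8,-271.6,100.5],-3.55,[0,0,-1])
add([-.279,.617,.163,1.372,-.102,1.161,.111],[560,79.2,387.8],12.36,[-7e-4,-5e-4,-1])
add([-.385,.367,.235,.605,-.103,2.024,-.008],[448.1,100.5,732.4],12.34,[.1481,.0345,-.9884])
add([-.777,.1,.619,.623,-.088,2.024,-.012],[323.1,71.4,836.5],12.27,[.3899,.0896,-.9165])
add([-.618,.156,.505,.434,-.128,2.024,-.01],[347.2,80,869.9],12.5,[.5041,.1108,-.8565])
add([-.872,-.024,.455,1.189,.108,1.438,-.19],[372.3,98.4,744.9],11.81,[.5042,.1159,-.8558])
add([-.662,.349,.304,2.174,-.104,.096,-.096],[442.6,149.2,370.2],11.69,[.5056,.1155,-.855])
add([-.735,.324,.345,2.322,-.168,.001,-.043],[395,140.5,353.2],12.86,[.4875,.1079,-.8664])
add([-.565,.483,.205,2.158,-.172,.001,-.013],[472.1,156.6,318.8],12.86,[.4828,.106,-.8693])
best=None
for s in itertools.product((1,-1),repeat=4):
    sg=(s[0],1,s[1],1,s[2],1,s[3])
    def res(p):
        o=[]
        for q,t,az,z in D:
            P,M=fk(p,q,sg); o+=list((P-t)*10)+list(M[:,2]-z)+list(M[:2,0]-np.array([np.cos(np.radians(az)),np.sin(np.radians(az))])*np.hypot(M[0,0],M[1,0]))
        return np.array(o)
    for r0 in (0,np.pi):
        r=least_squares(res,[.3,0,.4,0,.4,0,.2,r0])
        if best is None or r.cost<best[0]: best=(r.cost,sg,r.x,res(r.x))
print(best[0],best[1],best[2].round(4)); print(np.abs(best[3].reshape(-1,8)).max(0).round(4))
np.save("fkp.npy",np.r_[best[2],best[1]])
E
```

```text
0.3364971331913113 (-1, 1, -1, 1, -1, 1, -1) [ 0.3139 -0.035   0.5007  0.0347  0.2814  0.0234  0.2161 -3.1416]
[0.3179 0.2302 0.1822 0.0009 0.0007 0.0004 0.0005 0.0006]
```

```bash
cat > fk.py <<'E'
import numpy as np
from scipy.spatial.transform import Rotation as R
from scipy.optimize import least_squares
LO=np.array([-2.71,-.32,-1.57,0,-1.46,0,-2.83]); HI=np.array([2.71,2.16,1.52,2.45,4.6,2.02,2.83])
def mats(q):
    ax='zyzyzyz'; s=(-1,1,-1,1,-1,1,-1); M=np.eye(3); o=[M]
    for i in range(7): M=M@R.from_euler(ax[i],s[i]*q[i]).as_matrix(); o.append(M)
    return o
Rend=R.from_euler('z',np.pi).as_matrix()
def fk(L,q):
    m=mats(q); return sum(m[i]@L[i] for i in range(8)),m[7]@Rend
E
python3 - <<'E'
from fk import *
D=[([-1.228,.707,-.028,1.485,.022,.951,-.076],[215.8,532.8,303.6]),
([.138,.778,.36,1.446,-.304,.973,-.032],[553.5,-210,289.6]),
([.144,.783,.365,1.437,-.304,.976,-.034],[554.3,-215.6,289.2]),
([-.004,.923,.277,1.608,-.362,.66,-.043],[572,-107.9,166.5]),
([.017,.971,.256,1.608,-.373,.611,-.025],[574.1,-114.2,137.5]),
([-.119,1.025,.558,1.611,-.745,.727,-.836],[574.7,-115.1,140.8]),
([-.184,.808,.666,1.707,-.636,.853,-.868],[524.2,-110.6,255.5]),
([.325,.938,.157,1.418,-.177,.799,.479],[563.9,-270.8,184.9]),
([.338,1.061,.131,1.455,-.192,.639,.495],[563.8,-271.6,100.5]),
([.314,.772,.195,1.237,-.149,1.14,.453],[564.3,-272.1,333.6]),
([-.279,.617,.163,1.372,-.102,1.161,.111],[560,79.2,387.8]),
([-.333,.556,.194,.522,-.117,2.024,-.008],[525.7,117.8,659.7]),
([-.385,.367,.235,.605,-.103,2.024,-.008],[448.1,100.5,732.4]),
([-.777,.1,.619,.623,-.088,2.024,-.012],[323.1,71.4,836.5]),
([-1.107,.062,.933,.612,-.075,2.024,-.016],[301.5,68.2,853.7]),
([-.77,.113,.635,.525,-.104,2.024,-.011],[326.6,74.4,860.6]),
([-.618,.156,.505,.434,-.128,2.024,-.01],[347.2,80,869.9]),
([-.872,-.024,.455,1.189,.108,1.438,-.19],[372.3,98.4,744.9]),
([-.662,.349,.304,2.174,-.104,.096,-.096],[442.6,149.2,370.2]),
([-.696,.34,.316,2.286,-.124,.001,-.078],[411.9,143.3,354.7]),
([-.735,.324,.345,2.322,-.168,.001,-.043],[395,140.5,353.2]),
([-.588,.445,.228,2.171,-.156,.021,-.029],[461.8,153.7,332]),
([-.565,.483,.205,2.158,-.172,.001,-.013],[472.1,156.6,318.8])]
# links: base z; after q1 (x,y); after q2 z(x,y); ...
A=[];b=[]
for q,t in D:
    A.append(np.hstack(mats(q))); b.append(np.array(t)/1000)
A=np.vstack(A); b=np.concatenate(b); lam=3e-3
x=np.linalg.lstsq(np.vstack([A,lam*np.eye(24)]),np.r_[b,np.zeros(24)],rcond=None)[0]
print((x.reshape(8,3)*1000).round(1)); r=(A@x-b).reshape(-1,3)*1000; print("rms",np.sqrt((r**2).mean()),np.abs(r).max())
np.save("L.npy",x.reshape(8,3))
E
```

```text
[[ 3.000e-01  0.000e+00  1.565e+02]
 [-0.000e+00 -4.800e+00  1.565e+02]
 [-0.000e+00 -4.800e+00  2.606e+02]
 [-2.000e-01 -1.080e+01  2.606e+02]
 [ 3.000e-01 -1.080e+01  1.450e+02]
 [-1.000e-01 -5.000e-01  1.450e+02]
 [-1.000e-01 -5.000e-01  1.184e+02]
 [ 2.000e-01  2.000e-01  1.184e+02]]
rms 0.15289573898156403 0.3610271414035138
```

```bash
cat > ik.py <<'E'
from fk import *
from h import TCPT,LZ,LY
L=np.load("L.npy")
def target(sgn):
    z=-LZ; y=sgn*LY; x=np.cross(y,z); return np.c_[x,y,z]
def ik(P,M,q0,w=None):
    def res(q):
        p,m=fk(L,q); r=np.r_[(p-P)*5,R.from_matrix(m.T@M).as_rotvec()]
        return np.r_[r,(1e-4*(q-q0))]
    r=least_squares(res,np.clip(q0,LO+.001,HI-.001),bounds=(LO,HI)); p,m=fk(L,r.x)
    return r.x,np.linalg.norm(p-P),np.linalg.norm(R.from_matrix(m.T@M).as_rotvec())
E
python3 - <<'E'
from ik import *
qc=np.array([-.565,.483,.205,2.158,-.172,.001,-.013])
rng=np.random.default_rng(0)
for sgn in(-1,1):
    q,e,f=ik(TCPT,target(sgn),qc); print(sgn,"near",q.round(3),e.round(5),np.degrees(f).round(2))
    sols=[]
    for k in range(60):
        q,e,f=ik(TCPT,target(sgn),rng.uniform(LO,HI))
        if e<1e-3 and f<2e-3: sols.append(q)
    print(len(sols)); 
    for q in sorted(sols,key=lambda q:q[4])[::max(1,len(sols)//14)]: print(q.round(2))
E
```

```text
-1 near [-0.505  0.615  0.151  2.081 -1.46   0.     1.277] 0.00568 3.74
31
[ 0.27  1.07 -1.56  2.13  1.68  1.34 -1.71]
[ 0.27  1.02 -1.48  2.13  1.68  1.25 -1.73]
[ 0.27  1.01 -1.47  2.13  1.68  1.24 -1.73]
[ 0.22  0.89 -1.26  2.14  1.69  1.02 -1.77]
[ 0.2   0.86 -1.2   2.14  1.7   0.96 -1.79]
[ 0.12  0.77 -0.99  2.14  1.73  0.78 -1.84]
[-0.2   0.63 -0.36  2.15  1.96  0.35 -2.12]
[-0.27  0.62 -0.24  2.15  2.07  0.28 -2.24]
[-0.36  0.62 -0.09  2.15  2.31  0.21 -2.48]
[-0.53  0.63  0.19  2.15  3.27  0.15  2.83]
[-0.53  0.63  0.19  2.15  3.27  0.15  2.83]
[-0.53  0.63  0.19  2.15  3.27  0.15  2.82]
[-0.61  0.64  0.33  2.15  3.78  0.19  2.31]
[-0.64  0.65  0.39  2.15  3.91  0.22  2.18]
[-0.9   0.82  0.94  2.16  4.39  0.6   1.66]
[-1.    1.14  1.51  2.16  4.5   1.2   1.5 ]
1 near [-0.223  0.627 -0.327  2.148  1.987  0.328  0.995] 0.0 0.0
35
[ 0.27  1.06 -1.55  2.13  1.68  1.33  1.42]
[ 0.27  1.05 -1.53  2.13  1.68  1.3   1.42]
[ 0.16  0.81 -1.08  2.14  1.71  0.86  1.33]
[ 0.04  0.72 -0.81  2.14  1.76  0.64  1.25]
[-0.21  0.63 -0.35  2.15  1.97  0.34  1.01]
[-0.28  0.62 -0.22  2.15  2.09  0.27  0.88]
[-0.3   0.62 -0.19  2.15  2.13  0.26  0.84]
[-0.34  0.62 -0.13  2.15  2.24  0.22  0.73]
[-0.35  0.62 -0.12  2.15  2.26  0.22  0.71]
[-0.39  0.62 -0.05  2.15  2.4   0.19  0.57]
[-0.45  0.62  0.05  2.15  2.72  0.16  0.25]
[-0.45  0.62  0.06  2.15  2.74  0.16  0.22]
[-0.46  0.62  0.07  2.15  2.79  0.15  0.17]
[-0.57  0.63  0.26  2.15  3.54  0.16 -0.59]
[-0.67  0.66  0.44  2.16  4.01  0.25 -1.07]
[-0.91  0.83  0.97  2.16  4.4   0.63 -1.49]
[-0.98  0.98  1.25  2.16  4.47  0.91 -1.58]
[-1.    1.15  1.52  2.17  4.5   1.21 -1.64]
```

Call:
step_arm(
  steps=[0,0,0,-7,0,0,0,-7,0,0,0,-7,0,0,0,-7,0,0,0,-7],
)

```text
time: 18.47
tcp_pos: [0.4721, 0.1568, 0.3191]
eef_rot: [2.685, 1.2, 0.763]
wrist_force: [0.4, 0.1, -4.2]
grip_width: 0.0205
```

```bash
python3 - <<'E'
from h import *
from plant import ctrl
o=ctrl.get_obs();tilt(o)
E
```

```text
t 18.47 tcp [472.1 156.8 319.1] x_az 52.04 z [ 0.4832  0.1065 -0.869 ] q [-0.565  0.482  0.204  2.158  0.13   0.     0.302] F [ 0.4  0.1 -4.2] w 20.5
tilt 29.66 az 12.43 Mzy 0.2889
```

Call:
step_arm(
  steps=[0,0,0,-7,0,0,0,-7,0,0,0,-7,0,0,0,-7,0,0,0,-7],
)

```text
time: 18.88
tcp_pos: [0.4721, 0.1568, 0.3191]
eef_rot: [2.108, 1.87, 0.652]
wrist_force: [0.1, 0.1, -2.8]
grip_width: 0.0208
```

Call:
step_arm(
  steps=[0,0,0,-7,0,0,0,-7,0,0,0,-7,0,0,0,-7,0,0,0,-7],
)

```text
time: 19.3
tcp_pos: [0.472, 0.1568, 0.3191]
eef_rot: [1.399, 2.336, 0.494]
wrist_force: [-1.2, 1.3, -3.2]
grip_width: 0.0208
```

Call:
step_arm(
  steps=[0,0,0,-7,0,0,0,-7,0,0,0,-7,0,0,0,-7,0,0,0,-7],
)

```text
time: 19.72
tcp_pos: [0.472, 0.1567, 0.3191]
eef_rot: [0.617, 2.587, 0.307]
wrist_force: [0.0, -0.8, -3.9]
grip_width: 0.0205
```

Call:
step_arm(
  steps=[0,0,0,-7,0,0,0,-7,0,0,0,-7,0,0,0,-7,0,0,0,-7],
)

```text
time: 20.13
tcp_pos: [0.472, 0.1567, 0.3191]
eef_rot: [-0.187, 2.621, 0.101]
wrist_force: [-0.5, -0.2, -4.0]
grip_width: 0.0207
```

```bash
python3 - <<'E'
from h import *
from plant import ctrl
o=ctrl.get_obs();tilt(o)
E
```

```text
t 20.13 tcp [472.  156.7 319.1] x_az -172.49 z [ 0.483   0.1063 -0.8692] q [-0.565  0.482  0.204  2.158  0.726  0.     2.15 ] F [-0.5 -0.2 -4. ] w 20.7
tilt 29.64 az 12.42 Mzy 0.0368
```

Call:
step_arm(
  steps=[0,0,0,-7,0,0,0,-7,0,0,0,-7,0,0,0,-7,0,0,0,-7],
)

```text
time: 20.55
tcp_pos: [0.472, 0.1567, 0.3191]
eef_rot: [-0.967, 2.445, -0.111]
wrist_force: [-0.5, 0.4, -3.3]
grip_width: 0.0205
```

Call:
step_arm(
  steps=[0,0,0,-7,0,0,0,-7,0,0,0,-7,0,0,0,-7,0,0,0,-7],
)

```text
time: 20.97
tcp_pos: [0.472, 0.1567, 0.3191]
eef_rot: [-1.678, 2.066, -0.316]
wrist_force: [0.1, -1.0, -4.2]
grip_width: 0.0208
```

```bash
python3 - <<'E'
from h import *
from plant import ctrl
o=ctrl.get_obs();tilt(o)
E
```

```text
t 20.97 tcp [472.  156.7 319.1] x_az -98.98 z [ 0.4828  0.1063 -0.8692] q [-0.564  0.482  0.204  2.159  1.273  0.     2.825] F [ 0.1 -1.  -4.2] w 20.8
tilt 29.63 az 12.41 Mzy -0.4507
```

Call:
step_arm(
  steps=[0,0,0,-7,0,0,0,-7,0,0,0,-7,0,0,0,-7,0,0,0,-7],
)

```text
time: 21.38
tcp_pos: [0.472, 0.1568, 0.3191]
eef_rot: [-2.276, 1.502, -0.502]
wrist_force: [0.3, -1.0, -4.2]
grip_width: 0.0205
```

Call:
step_arm(
  steps=[0,0,0,-7,0,0,0,-7,0,0,0,-7,0,0,0,-7,0,0,0,-7],
)

```text
time: 21.8
tcp_pos: [0.472, 0.1567, 0.319]
eef_rot: [-2.714, 0.774, -0.657]
wrist_force: [0.0, -0.4, -3.7]
grip_width: 0.0204
```

Call:
step_arm(
  steps=[0,0,6,0,0,0,6,0,0,0,6,0,0,0,6,0,0,0,6,0],
)

```text
time: 22.22
tcp_pos: [0.4871, 0.1598, 0.2918]
eef_rot: [-2.71, 0.786, -0.654]
wrist_force: [0.1, -0.1, -3.3]
grip_width: 0.0204
```

```bash
python3 - <<'E'
from h import *
from plant import ctrl
o=ctrl.get_obs();tilt(o)
E
```

```text
t 22.22 tcp [487.1 159.8 291.8] x_az -36.34 z [ 0.4821  0.1057 -0.8697] q [-0.485  0.548  0.098  2.151  2.494  0.078  2.82 ] F [ 0.1 -0.1 -3.3] w 20.4
tilt 29.57 az 12.37 Mzy -0.3473
```

```bash
python3 - <<'E'
from h import *
from ik import target
from plant import ctrl
o=ctrl.get_obs();M=R.from_rotvec(o['eef_rot']).as_matrix()
rv=R.from_matrix(M.T@target(1)).as_rotvec(degrees=True); print(rv.round(2))
plan(o,TCPT+.015*LZ,0)
E
```

```text
[  0.43  -0.37 135.04]
[-0.3, 0.4, 3.3, 0.0, -0.3, 0.4, 3.3, 0.0, -0.4, 0.4, 3.3, 0.0, -0.3, 0.3, 3.3, 0.0, -0.4, 0.4, 3.2, 0.0]
end [492.9 160.9 276.2]
```

Rolling back at this height, in four calls of 35° or less (135° total).

Call:
step_arm(
  steps=[-0.3,0.4,3.3,0,-0.3,0.4,3.3,0,-0.3,0.4,3.3,0,-0.3,0.4,3.3,0,-0.3,0.4,3.3,0],
)

```text
time: 22.63
tcp_pos: [0.4929, 0.1608, 0.2767]
eef_rot: [-2.711, 0.783, -0.656]
wrist_force: [-0.1, 0.3, -2.9]
grip_width: 0.0203
```

Call:
step_arm(
  steps=[0,0,0,7,0,0,0,7,0,0,0,7,0,0,0,7,0,0,0,7],
)

```text
time: 23.05
tcp_pos: [0.4928, 0.1608, 0.2768]
eef_rot: [-2.266, 1.515, -0.499]
wrist_force: [0.5, 0.2, -3.7]
grip_width: 0.021
```

```bash
python3 - <<'E'
from h import *
from plant import ctrl
o=ctrl.get_obs();tilt(o)
E
```

```text
t 23.05 tcp [492.8 160.8 276.8] x_az -68.85 z [ 0.4826  0.1057 -0.8694] q [-0.395  0.58  -0.046  2.152  2.219  0.162  2.485] F [ 0.5  0.2 -3.7] w 21.0
tilt 29.61 az 12.36 Mzy -0.4865
```

Call:
step_arm(
  steps=[0,0,0,7,0,0,0,7,0,0,0,7,0,0,0,7,0,0,0,7],
)

```text
time: 23.47
tcp_pos: [0.4928, 0.1607, 0.2769]
eef_rot: [-1.665, 2.077, -0.312]
wrist_force: [0.3, -0.4, -2.9]
grip_width: 0.0202
```

```bash
python3 - <<'E'
from h import *
from plant import ctrl
o=ctrl.get_obs();tilt(o)
E
```

```text
t 23.47 tcp [492.8 160.7 276.9] x_az -99.64 z [ 0.4827  0.1056 -0.8694] q [-0.309  0.582 -0.188  2.15   1.979  0.232  2.12 ] F [ 0.3 -0.4 -2.9] w 20.2
tilt 29.61 az 12.34 Mzy -0.4481
```

Call:
step_arm(
  steps=[0,0,0,7,0,0,0,7,0,0,0,7,0,0,0,7,0,0,0,7],
)

```text
time: 23.88
tcp_pos: [0.4929, 0.1606, 0.2769]
eef_rot: [-0.951, 2.451, -0.107]
wrist_force: [0.6, 0.2, -4.2]
grip_width: 0.0208
```

Call:
step_arm(
  steps=[0,0,0,6,0,0,0,6,0,0,0,6,0,0,0,6,0,0,0,6],
)

```text
time: 24.3
tcp_pos: [0.4929, 0.1606, 0.2769]
eef_rot: [-0.285, 2.611, 0.074]
wrist_force: [-0.4, -0.2, -3.9]
grip_width: 0.0203
```

Call:
step_arm(
  steps=[0,0,0,0,0,0,0,0,0,0,0,0,0,0,0,0,0,0,0,0],
)

```text
time: 24.72
tcp_pos: [0.4928, 0.1608, 0.277]
eef_rot: [-0.295, 2.61, 0.072]
wrist_force: [-0.3, 0.1, -3.7]
grip_width: 0.0207
```

```bash
python3 - <<'E'
from h import *
from ik import target
from plant import ctrl
import json
o=ctrl.get_obs();M=tilt(o)
rv=R.from_matrix(M.T@target(1)).as_rotvec(degrees=True); print(rv.round(2))
c=ctrl.get_calibration("wrist"); cv2.imwrite("pics/w9.png",ctrl.capture("wrist"))
json.dump({k:(v.tolist() if hasattr(v,'tolist') else v) for k,v in c.items()},open("w9.json","w"))
cv2.imwrite("pics/s9.png",ctrl.capture("scene")[180:330,350:550].repeat(4,0).repeat(4,1))
cv2.imwrite("pics/t9.png",ctrl.capture("top")[150:300,150:350].repeat(4,0).repeat(4,1))
E
```

```text
t 24.72 tcp [492.8 160.8 277. ] x_az -167.03 z [ 0.4827  0.1059 -0.8694] q [-0.132  0.609 -0.485  2.144  1.776  0.403  1.21 ] F [-0.3  0.1 -3.7] w 20.7
tilt 29.61 az 12.37 Mzy -0.0045
[-0.14 -0.39  0.28]
```

View pics/w9.png

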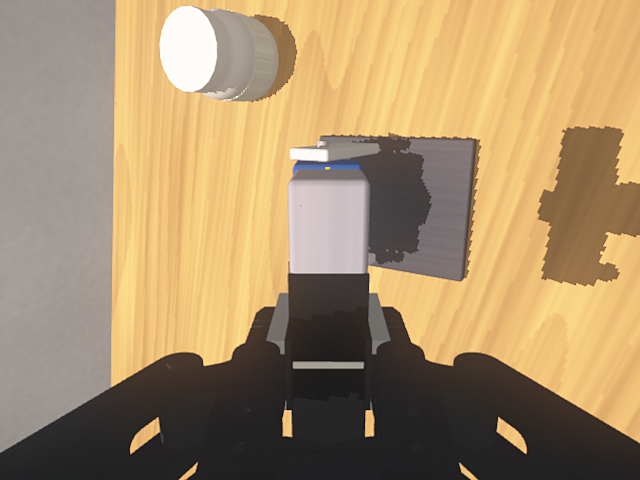

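View pics/s9.png

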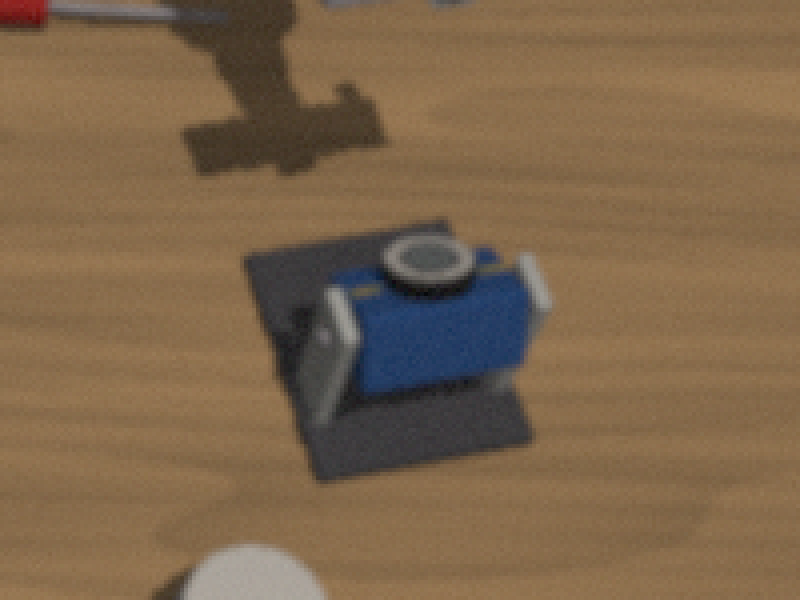

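View pics/t9.png

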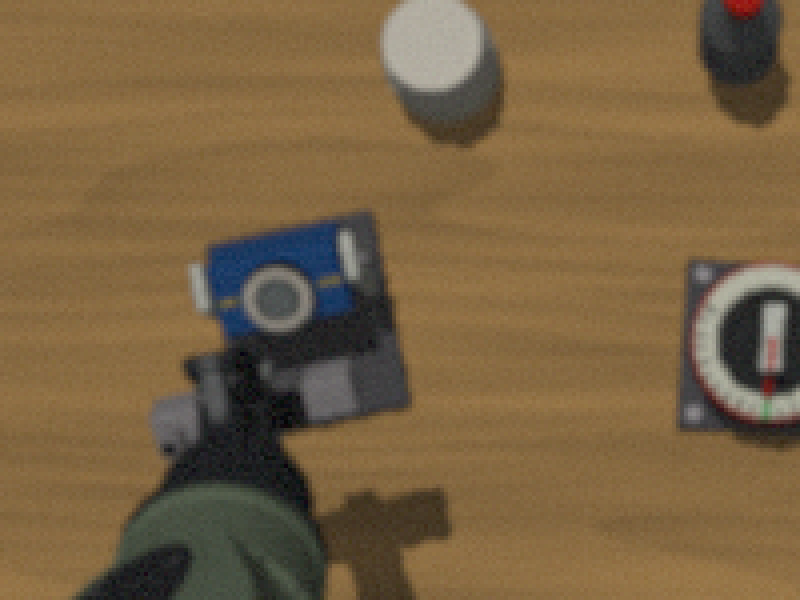

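```bash
python3 - <<'E'
from h import *
from plant import ctrl
import json
o=ctrl.get_obs(); M=R.from_rotvec(o['eef_rot']).as_matrix()
c={k:np.array(v) for k,v in json.load(open("w9.json")).items()}
p,Rm=campose(c)
def tl(px,z):
    px=np.atleast_2d(px).astype(float); d=np.c_[(px[:,0]-c['cx'])/c['fx'],(px[:,1]-c['cy'])/c['fy'],np.ones(len(px))]@Rm@M
    q=M.T@(p-o['tcp_pos'])*1000; return q+d*((z-q[2])/d[:,2])[:,None]
print("line",tl([[292,365],[364,365]],42.5).round(1).tolist()); print("end corners top",tl([[289,185],[369,185],[289,272],[369,272]],42.5).round(1).tolist())
# expected pixels for head seated ideally
Pt=np.array([[0,0,42.5],[-11,-54,42.5],[11,-54,42.5],[-11,-54,68.5]])/1000
print(proj(c,o['tcp_pos']+Pt@M.T).round(1).tolist())
plan(o,TCPT,0.3)
cv2.imwrite("pics/w9a.png",cv2.resize(cv2.imread("pics/w9.png")[150:400,250:410],None,fx=2.4,fy=2.4))
E
```

```text
line [[-10.8, 0.8, 42.5], [10.2, 0.7, 42.5]]
end corners top [[-10.4, -51.9, 42.5], [10.2, -51.9, 42.5], [-11.0, -28.0, 42.5], [10.9, -28.1, 42.5]]
[[329.1, 362.7], [286.7, 176.8], [372.3, 176.9], [294.2, 165.8]]
[0.0, 0.0, 3.1, 0.06, 0.0, 0.0, 3.1, 0.06, 0.0, 0.0, 3.2, 0.06, 0.1, 0.1, 3.1, 0.06, 0.0, 0.0, 3.2, 0.06]
end [500.2 162.6 263.2]
```

View pics/w9a.png

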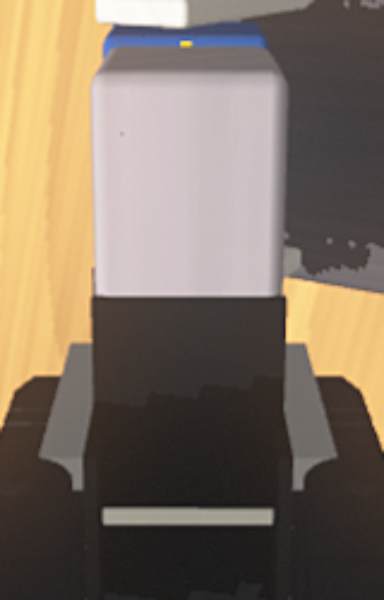

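Call:
step_arm(
  steps=[0,-0.1,3.1,0.06,0,-0.1,3.1,0.06,0,-0.1,3.1,0.06,0,-0.1,3.1,0.06,0,-0.1,3.1,0.06],
)

```text
time: 25.28
tcp_pos: [0.5006, 0.1619, 0.263]
eef_rot: [-0.286, 2.611, 0.074]
wrist_force: [0.5, -0.3, -4.0]
grip_width: 0.0205
```

Call:
step_arm(
  steps=[0,0,0,0,0,0,0,0,0,0,0,0,0,0,0,0,0,0,0,0],
)

```text
time: 25.7
tcp_pos: [0.5004, 0.162, 0.2636]
eef_rot: [-0.286, 2.611, 0.074]
wrist_force: [0.2, -0.4, -3.4]
grip_width: 0.0208
```

```bash
python3 - <<'E'
from h import *
from ik import target
from plant import ctrl
o=ctrl.get_obs();M=tilt(o)
print("rot err",R.from_matrix(M.T@target(1)).as_rotvec(degrees=True).round(2))
h=o['tcp_pos']+M@[0,.0007,.0685]; d=h-LENS; print("head origin in lens frame mm",(np.array([LX@d,LY@d,LZ@d])*1000).round(1))
for n in("scene","top","wrist"): 
    im=ctrl.capture(n); cv2.imwrite(f"pics/{n}F.png",im)
    if n!="wrist":
        c=ctrl.get_calibration(n); 
        print(n,proj(c,[h,LENS,h+54e-3*LY,h-54e-3*LY]).round(1).tolist())
E
```

```text
t 25.7 tcp [500.4 162.  263.6] x_az -167.49 z [ 0.4827  0.106  -0.8693] q [-0.12   0.647 -0.504  2.137  1.833  0.429  1.158] F [ 0.2 -0.4 -3.4] w 20.8
tilt 29.62 az 12.39 Mzy -0.0009
rot err [-0.13 -0.38 -0.12]
head origin in lens frame mm [-3.000e-01 -1.000e-01  1.203e+02]
scene [[459.3, 183.4], [457.5, 244.2], [489.2, 178.5], [429.0, 188.4]]
top [[215.4, 245.4], [219.4, 224.3], [191.2, 250.6], [239.7, 240.2]]
```

View pics/sceneF.png

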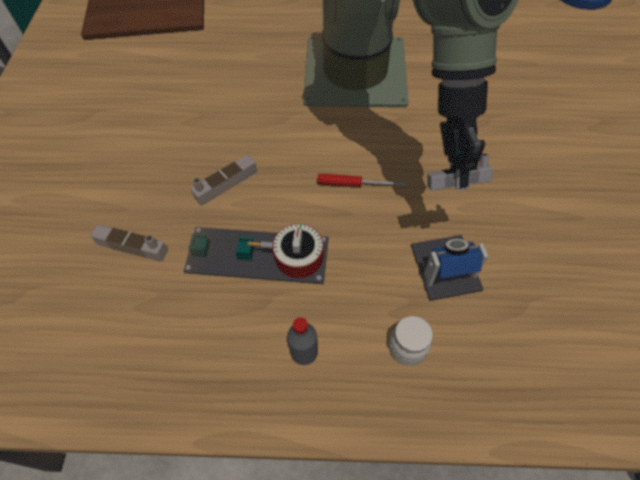

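View pics/topF.png

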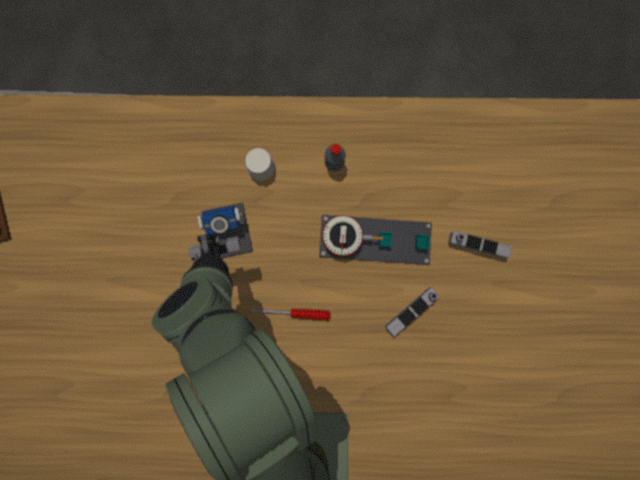

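View pics/wristF.png

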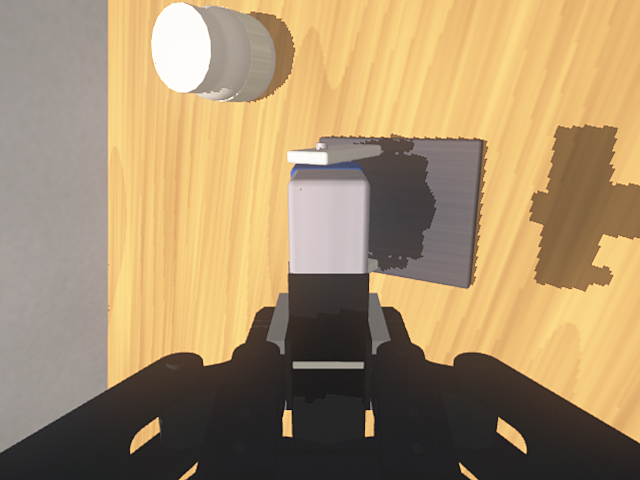

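The head hangs in front of the lens: scene px (429–492, ~178) against the lens at (457,245). The dial pointer is still at the green mark, and the bystanders are unmoved. Handing in.

```bash
python3 - <<'E'
from plant import ctrl
print(ctrl.hand_in())
E
```

```text
the job is handed in; nothing more can be done
None
```

I turned the gauge knob to zero while the head was still seated, then lifted the head out and handed in with it held in front of the lens. It took about 26 s of the 54 s; I don't have the verdict.

- **Gauge:** after I let go of the knob, the enlarged picture showed the pointer on the green mark, within about 0.3°. The final top and scene views still show it at zero.
- **Tilt:** the moves can only turn the tool about its own axis. I got the 30° lean by pushing against the wrist joint's range limits, then flipped the wrist so the pose could be reached. Joint 6 read 2.024 there, against a stated limit of 2.02. I took that as rounding, but I could not confirm it.
- **Final pose:** by my estimate the head's origin is 120.3 mm along the line of sight and within 0.3 mm of centre. Tilt is 29.6° and overall orientation error about 0.4°. These figures assume my lens position, where the cameras differed by about 1.5 mm. They also allow for a shift of about 0.7 mm of the head in the grip.
- **Disagreement:** the dial and nest sat about 8 mm off the plate centre compared with the description. I used the positions measured with the wrist camera instead.
- **Bystanders:** the tub, bottle, screwdriver and camera stand appear at the same places in the final pictures as at the start.

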